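# Release the ratchet clamp and take out the glued sanding block

## Task

The wooden sanding block in the ratchet clamp has had a new sheet glued on and is dry. Press the pawl's lever by the round screw head on its end, just hard enough to lift the pawl off the ratchet wheel and without forcing it down on its stop, and keep it lifted until the jaw has run all the way back; only then lift the block out and stand it, still on its long edge, inside the open grey tray. Leave the other things where they are.

Things in the scene. Friction and masses are not known exactly. Their poses are not given: they have to be found in the camera images.
- clamp: Ratchet clamp on a plywood base 120 (x) x 290 (y -142..148) x 12 mm screwed to the table. Origin: on the table under the axle of its toothed wheel (60 across, top z 73); z up; jaws clamp along y. Fixed jaw at +y: face y +125, top z 36. Sprung moving jaw: face y +95 when clamped, top z 36. Over 18 N on the clamp or its lever from fingers or arm bends the pawl.
- lever_end (a point): Point fixed to the clamp (does not move): x -13, y -118, z 59 mm in its frame, where the press screw enters the tail of the pawl lever at rest. The screw's flat round head, 26 mm across, 7 thick, stands above: its top is 8 to 28 mm over this point, as last set, not measured; find it by touch. z up, y towards the fixed jaw.
- pawl_pivot (a point): Hinge of the pawl lever (x -13, y -60, z 73 in the clamp's frame; along y, 10 wide, nose hooked in the wheel at y 0). Pressing the screw head lifts the nose: it resists with 4.5 N at first to 7 N (spring), plus up to 3 N friction. Nose clear after 5 mm at the head; hard stop at 7 mm. Let go early, it drops into the next tooth (6.8 mm of jaw travel); press again.
- jaw (a joint): Moving jaw's way back from the clamped block, in m: 0 clamped, 0.0267 all the way back. With the pawl lifted it runs back by itself at 10 to 20 mm/s, and stays back.
- block: Wooden sanding block 65 x 110 x 30 mm, 0.13 kg, loose, on its long edge on the clamp's base: 65 tall (top 77 over the table), 30 thick along clamp y, 110 long along clamp x. Origin: centre of the sole, at the fixed jaw, 32.5 above that edge; the middle is 16.5 on along own z (at start clamp -y). Own x up at start, y its length. Upper 41 mm free above the jaws: grip across the 30.
- tray: Open grey plastic tray fixed on the table, 170 (x) x 200 (y) x 28 mm high, walls and floor 5 mm thick; origin: centre of its underside, z up.
- marker: Marker pen, 17 x 134 x 19 mm, lying loose; bystander. Origin: centre of underside.
- tape_measure: Tape measure, 68 x 85 x 34 mm, loose; bystander. Origin: centre of underside.
- screw_jar: Jar with a screw lid, 64 x 64 x 82 mm, loose; bystander. Origin: centre of underside.

How it is judged:
By the outcome, as a careful person would: the job done as asked, in the order asked, and still so for the second after the job is handed in, with the robot touching nothing.
It also fails if it takes over 61 s, if anything falls off the work surface, if the arm or the gripper's body presses on something with over 40 N, if the wrist force passes 120 N, or if a joint passes its speed limit or range.

## Robot

A 6-joint arm with a two-finger parallel gripper is mounted at the origin on a cart in front of the work surface, level with it; the furniture and walls round the work are solid. World frame = base frame: x ahead of the robot, y to its left, z up, the work surface at z = 0. Lengths are in m, angles in degrees, forces in N, time in s.
With the tool pointing down it reaches from about 0.375 to 0.9 m from the base axis. Payload 3.1 kg.
Tool frame: the origin (TCP) lies at the very end of the fingers, on their centre line; the grasp point (between the pads) lies 19 mm behind it; z points along the fingers, y is the direction in which the jaws open and shut (so a half turn about z gives the same grasp; the last joint's range is limited). The gripper opens to 87 mm and grips with 3 to 60 N. Pads are 19 mm wide; open, the fingers measure 117 mm over their backs; the gripper's body (75 mm by 190 mm) begins 51 mm behind the grasp point.
Start: joints at [59.788, 30.224, 82.088, -0, 67.689, -10.227], TCP at [0.214, 0.587, 0.197] pointing down, gripper open.
Joint ranges: [-176.69, 176.69], [-43.24, 126.21], [12.49, 139.97], [-82, 262], [0, 151.66], [-163.58, 163.58]. Speed limits (degrees/s): [159.86, 159.86, 180, 180, 180, 180].

## Interface

Orientations are given as a 3x3 rotation matrix whose columns are the frame's x, y, z axes.
In Python, from rig import read_state, capture, hand_in gives the robot as it stands. The module is installed in compiled form; this text tells all that it offers.
- The arm moves only by the tool send_rows, never from a script. Its argument "moves" is one flat list of numbers, 7 for each row, row after row: the turn, a rotation vector about the world's x, y, z in degrees, then the shift along the world's x, y, z in cm, then the gripper's target within -1 to 1 (fully open at 1, half-way at 0, shut at -1). In form: [rx, ry, rz, tx, ty, tz, hand, rx, ry, rz, tx, ty, tz, hand, ...]. A call has 1 to 20 rows; each row shifts and turns the commanded pose from where the row before left it; what a row does not reach is not made up. A row lasts 1/10 s, in which the tool goes at most 50 mm and 8.59 degrees, less where a joint would pass 70% of its speed; a pose out of reach is approached as far as the arm can. A call with a gripper value outside its range is refused whole. The fingers move at their own pace and stop on an object; the grip force is fixed at half the most. Time passes only in rows, so rows that do not move let the fingers close. It gives the time, the measured TCP pose, the force and the opening at its end, in the units of the state.
- read_state(): the state, without advancing time (a new reading comes with each control period).
- capture(name): name is "scene" or "side" or "wrist"; returns a dict with "pixels" (384x512x3 uint8, red, green, blue), "vertical_fov" (degrees; the focal length in pixels is half the picture's height over the tangent of half this angle, whatever the lens; pixels are square), "cx", "cy" (the principal point, pixels), "dist" ([k1, k2, p1, p2, k3] as OpenCV has them; the pictures are not rectified), "rvec" (rotation vector, rad) and "tvec" (3), from world to camera coordinates, as OpenCV has them. Camera axes: x right, y down, z forward; pixel columns grow to the right and rows downward; lengths in m; the calibration is good to about 2 mm. A picture is of the moment at which its call begins. There is no depth.
- hand_in(): hands the job in, once; it reports no verdict.
The state is a dict: "time_s": time; "joint_positions": joint angles; "qvel": joint speeds; "tau": joint torques, N m; "position": TCP position; "tcp_rot": TCP orientation; "force": force on the tool from outside, world axes, zero at the start; "moment": the same for the moment, N m; "opening": opening from 0.0 (shut) to 1.0 (fully open).
Only numpy, scipy, OpenCV 4.12 (cv2) and the standard library are available. Lean on these libraries where they do the work, as an engineer would, in place of code of your own. Each camera call takes 0.05 s, during which the arm holds its last target.

## Working session

There is one attempt and no reset: what is moved stays moved. The work goes in short steps, Python scripts to look and compute and a tool call to move; the robot and the scene stay as the last step left them, time stands still between calls to the robot, and variables do not carry over. Pictures are saved under pics/ and viewed, and the job is handed in when it is done.

Besides the shell and the picture viewer there is one more tool, called after "Emit:" as name(argument=value, ...) on one line, values as JSON. send_rows: Moves the arm, as the interface text tells. Its arguments: {"type":"object","properties":{"moves":{"type":"array","items":{"type":"number"}}},"required":["moves"]}

```bash
mkdir -p pics; cat > h.py <<'E'
import numpy as np, cv2, pickle
from rig import read_state, capture, hand_in
def snap(n,tag):
    c=capture(n); pickle.dump(c,open(f'pics/{tag}.pkl','wb')); cv2.imwrite(f'pics/{tag}.png',c['pixels'][:,:,::-1]); return c
def load(tag): return pickle.load(open(f'pics/{tag}.pkl','rb'))
def K(c):
    f=c['pixels'].shape[0]/2/np.tan(np.radians(c['vertical_fov'])/2)
    return np.array([[f,0,c['cx']],[0,f,c['cy']],[0,0,1]])
def ray(c,u,v):
    p=cv2.undistortPoints(np.array([[[u,v]]],float),K(c),np.array(c['dist']))[0,0]
    R=cv2.Rodrigues(np.array(c['rvec'],float))[0]; t=np.array(c['tvec']).ravel()
    return -R.T@t, R.T@np.array([p[0],p[1],1])
def onz(c,u,v,z):
    o,d=ray(c,u,v); return o+d*(z-o[2])/d[2]
def proj(c,P):
    return cv2.projectPoints(np.array(P,float).reshape(-1,1,3),np.array(c['rvec'],float),np.array(c['tvec'],float),K(c),np.array(c['dist']))[0].reshape(-1,2)
def tri(c1,p1,c2,p2):
    A=np.zeros((3,3));b=np.zeros(3)
    for c,p in((c1,p1),(c2,p2)):
        o,d=ray(c,*p); d/=np.linalg.norm(d); M=np.eye(3)-np.outer(d,d); A+=M;b+=M@o
    return np.linalg.solve(A,b)
E
python3 - <<'E'
from h import *
for n in('scene','side','wrist'):
    c=snap(n,n+'0'); o,_=ray(c,256,192); print(n,o)
    if n!='wrist': cv2.imwrite(f'pics/{n}0b.png',cv2.resize(c['pixels'][:,:,::-1],(800,600),interpolation=cv2.INTER_CUBIC))
s=read_state();print(s)
E
```

```text
scene [ 0.05099241 -0.82424733  1.16412031]
side [0.20904182 1.15833084 0.90207816]
wrist [0.14244522 0.61310245 0.38433445]
{'time_s': 0.15, 'joint_positions': array([ 5.97867346e+01,  3.02664492e+01,  8.21407747e+01, -6.06139732e-04,
        6.76894123e+01, -1.02279169e+01]), 'qvel': array([-0.01805153, -0.09847019, -0.2530249 ,  0.00032912,  0.08211646,
        0.03196557]), 'tau': array([ 1.96558876e-04, -4.40430021e+01, -1.76842493e+01,  6.32874970e-02,
        5.52456651e-02, -9.27342717e-05]), 'position': array([0.21327914, 0.58682819, 0.19609254]), 'tcp_rot': array([[-9.39781304e-01,  3.41775356e-01, -8.40282215e-04],
       [ 3.41776266e-01,  9.39780211e-01, -1.46242993e-03],
       [ 2.89858087e-04, -1.66155283e-03, -9.99998578e-01]]), 'force': array([-0.05855087, -0.73424656,  0.13328836]), 'moment': array([0.01273034, 0.0389615 , 0.01500968]), 'opening': 1.002324664291343}
```

View pics/scene0b.png

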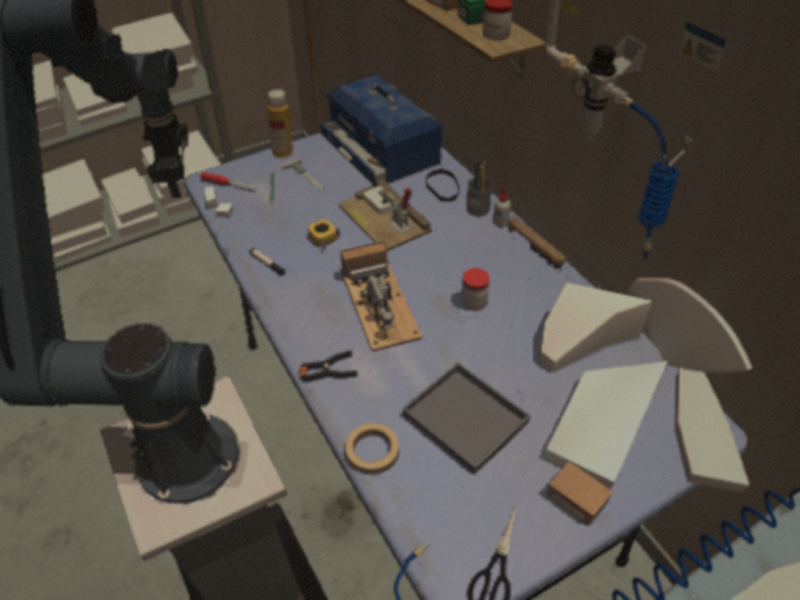

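View pics/side0b.png

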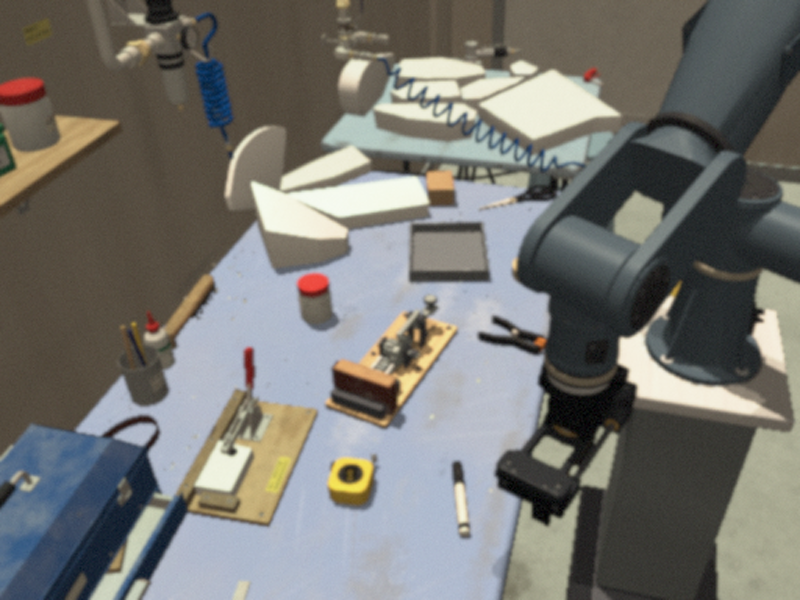

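View pics/wrist0.png

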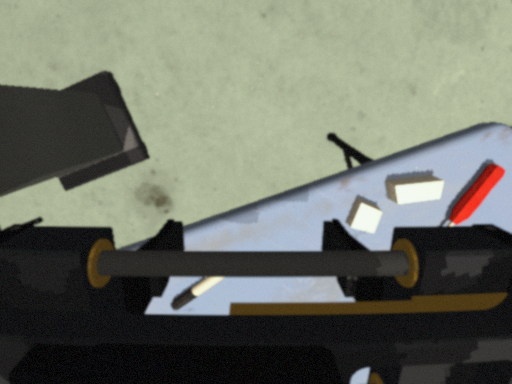

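Both views show the clamp with the block at its +y end, in the scene view at about (245,190) and in the side view at about (255,230). The tray is at (297,267) in scene and (287,160) in side. I'll zoom in on the clamp and the tray.

```bash
python3 - <<'E'
from h import *
def crop(t,x0,y0,x1,y1,k,out):
    im=cv2.imread(f'pics/{t}.png')[y0:y1,x0:x1]; cv2.imwrite(out,cv2.resize(im,None,fx=k,fy=k,interpolation=cv2.INTER_CUBIC))
crop('scene0',205,145,285,230,7,'pics/sc_cl.png')
crop('side0',200,180,300,280,6,'pics/si_cl.png')
crop('scene0',250,225,345,305,6,'pics/sc_tr.png')
crop('side0',250,135,325,185,8,'pics/si_tr.png')
E
```

```text
(no output)
```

View pics/sc_cl.png

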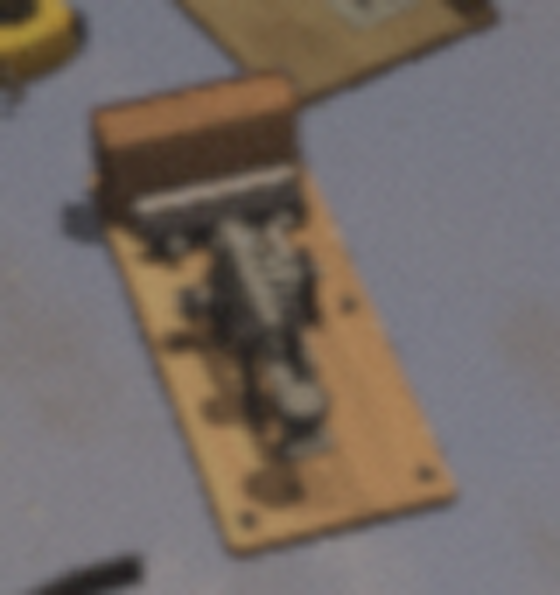

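View pics/si_cl.png

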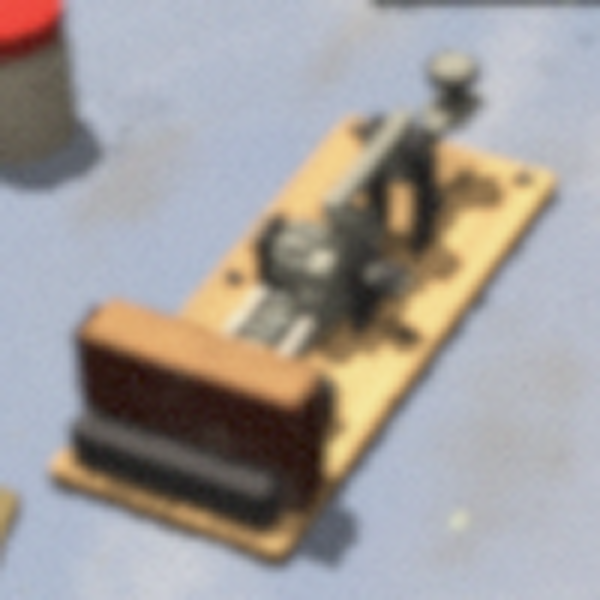

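View pics/sc_tr.png

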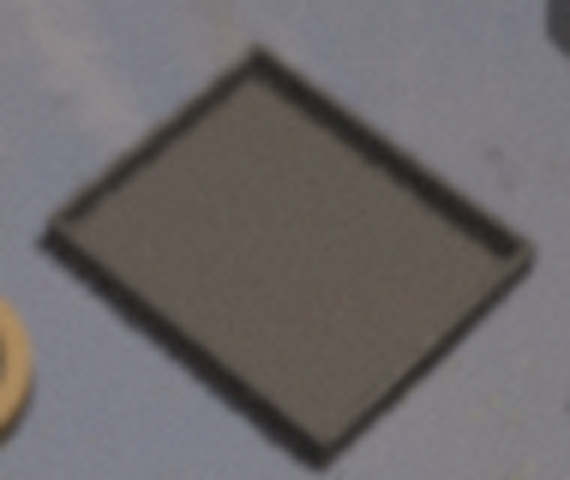

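View pics/si_tr.png

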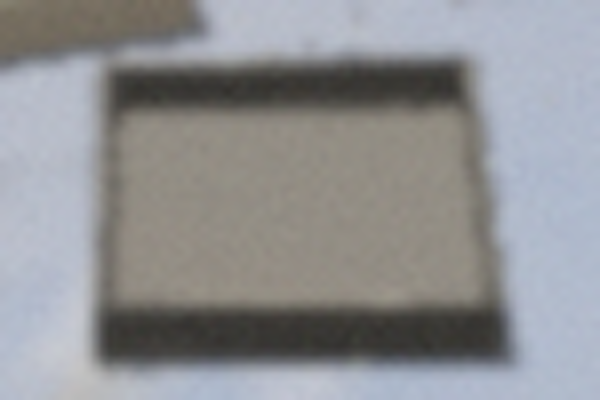

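```bash
python3 - <<'E'
from h import *
sc,si=load('scene0'),load('side0')
def S(x,y,x0,y0,k): return (x0+(x+.5)/k-.5, y0+(y+.5)/k-.5)
np.set_printoptions(precision=4,suppress=True)
for n,(x,y) in dict(nearL=(230,540),nearR=(456,488)).items(): print('scene base',n,onz(sc,*S(x,y,205,145,7),.012))
for n,(x,y) in dict(farR=(556,180),farL=(350,122),plusL=(55,465),plusR=(285,550)).items(): print('side base',n,onz(si,*S(x,y,200,180,6),.012))
# block top corners
for n,(x,y) in dict(a=(95,113),b=(282,73),c=(298,98),d=(105,148)).items(): print('scene block top',n,onz(sc,*S(x,y,205,145,7),.077))
for n,(x,y) in dict(a=(82,335),b=(120,302),c=(330,377),d=(298,410)).items(): print('side block top',n,onz(si,*S(x,y,200,180,6),.077))
p1=S(298,402,205,145,7);p2=S(453,68,200,180,6)
P=tri(sc,p1,si,p2);print('screw',P,proj(sc,P)-p1,proj(si,P)-p2)
for n,(x,y) in dict(t=(258,47),r=(532,255),b=(320,452),l=(45,228)).items(): print('scene tray',n,onz(sc,*S(x,y,250,225,6),.028))
for n,(x,y) in dict(tl=(108,65),tr=(470,62),br=(500,308),bl=(102,310)).items(): print('side tray',n,onz(si,*S(x,y,250,135,8),.028))
E
```

```text
scene base nearL [0.4572 0.0654 0.012 ]
scene base nearR [0.5722 0.0384 0.012 ]
side base farR [0.4548 0.0667 0.012 ]
side base farL [0.5681 0.0456 0.012 ]
side base plusL [0.6245 0.3189 0.012 ]
side base plusR [0.5095 0.3432 0.012 ]
scene block top a [0.5113 0.319  0.077 ]
scene block top b [0.6141 0.2966 0.077 ]
scene block top c [0.6118 0.274  0.077 ]
scene block top d [0.5037 0.291  0.077 ]
side block top a [0.612  0.3015 0.077 ]
side block top b [0.6034 0.2768 0.077 ]
side block top c [0.4995 0.3008 0.077 ]
side block top d [0.5067 0.3238 0.077 ]
screw [0.5043 0.0756 0.0786] [[ 0.1197 -0.0845]] [[0.1545 0.0761]]
scene tray t [ 0.5902 -0.0821  0.028 ]
scene tray r [ 0.6393 -0.2739  0.028 ]
scene tray b [ 0.4778 -0.3158  0.028 ]
scene tray l [ 0.4264 -0.1291  0.028 ]
side tray tl [ 0.6396 -0.2641  0.028 ]
side tray tr [ 0.4824 -0.3043  0.028 ]
side tray br [ 0.4312 -0.1149  0.028 ]
side tray bl [ 0.5882 -0.0751  0.028 ]
```

Emit:
send_rows(moves=[0,0,0.5,1.6,-2.8,-0.2,-1,0,0,0.5,1.6,-2.8,-0.2,-1,0,0,0.5,1.6,-2.8,-0.2,-1,0,0,0.5,1.6,-2.8,-0.2,-1,0,0,0.5,1.6,-2.8,-0.2,-1,0,0,0.5,1.6,-2.8,-0.2,-1,0,0,0.5,1.6,-2.8,-0.2,-1,0,0,0.5,1.6,-2.8,-0.2,-1,0,0,0.5,1.6,-2.8,-0.2,-1,0,0,0.5,1.6,-2.8,-0.2,-1,0,0,0.5,1.6,-2.8,-0.2,-1,0,0,0.5,1.6,-2.8,-0.2,-1,0,0,0.5,1.6,-2.8,-0.4,-1,0,0,0.5,1.6,-2.8,-0.4,-1,0,0,0.5,1.6,-2.8,-0.4,-1,0,0,0.5,1.6,-2.8,-0.4,-1,0,0,0.2,1.6,-2.8,-0.4,-1,0,0,0,1.6,-2.8,-0.4,-1,0,0,0,0,0,0,-1,0,0,0,0,0,0,-1])

```text
time_s: 2.15
position: [0.5012, 0.083, 0.1485]
tcp_rot: [[-0.979, 0.206, -0.001], [0.206, 0.979, 0.0], [0.001, 0.0, -1.0]]
force: [-0.4, -0.2, -0.1]
opening: 0.003
```

```bash
python3 - <<'E'
from h import *
np.set_printoptions(precision=4,suppress=True)
s=read_state();print(s['time_s'],s['position'],s['tcp_rot'],s['force'],s['opening'])
for n in('wrist','side','scene'):
    c=snap(n,n+'1')
im=cv2.imread('pics/side1.png')[160:300,190:340];cv2.imwrite('pics/side1c.png',cv2.resize(im,None,fx=4,fy=4,interpolation=cv2.INTER_CUBIC))
im=cv2.imread('pics/scene1.png')[110:240,190:300];cv2.imwrite('pics/scene1c.png',cv2.resize(im,None,fx=4,fy=4,interpolation=cv2.INTER_CUBIC))
E
```

```text
2.15 [0.5012 0.083  0.1485] [[-0.9785  0.2061 -0.0013]
 [ 0.2061  0.9785  0.0004]
 [ 0.0014  0.0002 -1.    ]] [-0.3702 -0.1733 -0.1484] 0.0034839915564375775
```

View pics/wrist1.png

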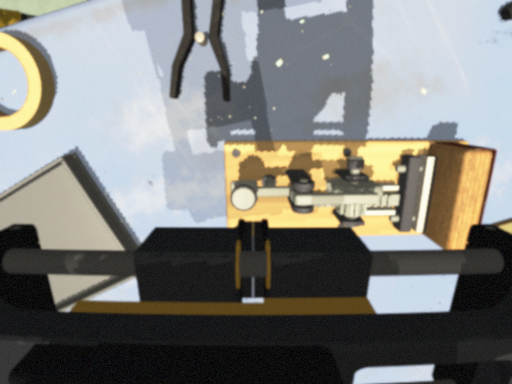

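View pics/side1c.png

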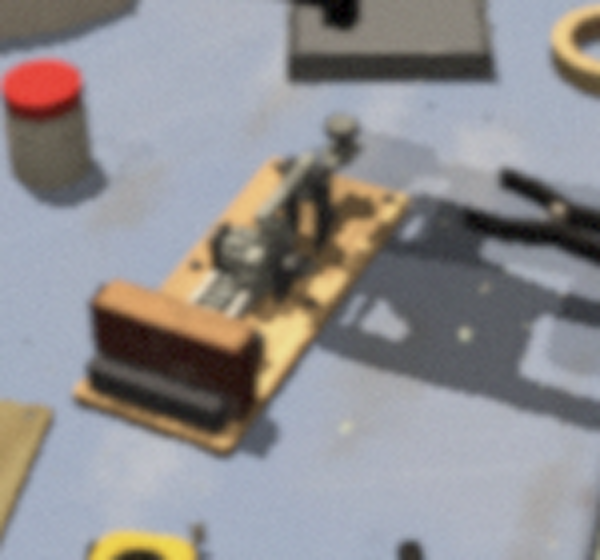

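View pics/scene1c.png

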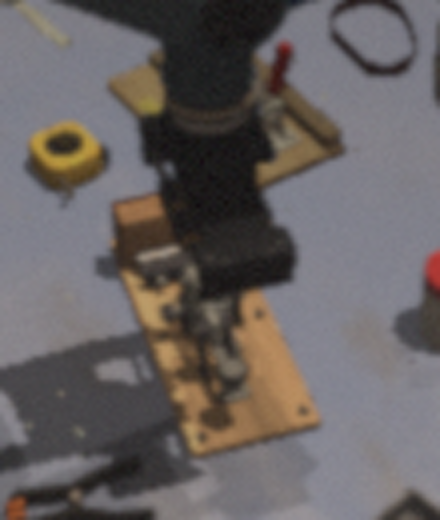

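The wrist view shows the screw head as a pale disc at (243,197), so I'll triangulate it with the earlier views.

```bash
python3 - <<'E'
from h import *
np.set_printoptions(precision=4,suppress=True)
sc,si,w=load('scene0'),load('side0'),load('wrist1')
def S(x,y,x0,y0,k): return (x0+(x+.5)/k-.5, y0+(y+.5)/k-.5)
im=cv2.imread('pics/wrist1.png')[130:250,210:360];cv2.imwrite('pics/w1c.png',cv2.resize(im,None,fx=5,fy=5,interpolation=cv2.INTER_CUBIC))
ph=(243,197)
for z in(.067,.077,.087):print(onz(w,*ph,z))
for c,p in((si,S(453,66,200,180,6)),(sc,S(298,402,205,145,7))):
    P=tri(w,ph,c,p);print(P,proj(w,P),proj(c,P)-p)
print(proj(w,[0.5012,.083,.1485]))
# disc diameter
for z in(.067,.087): print(proj(w,[0.49,.08,z])-proj(w,[0.516,.08,z]))
E
```

```text
[0.507  0.0722 0.067 ]
[0.504  0.0732 0.077 ]
[0.5011 0.0742 0.087 ]
[0.5046 0.0733 0.0781] [[243.2072 197.8076]] [[0.2588 0.0903]]
[0.5028 0.0736 0.0809] [[242.9953 196.9346]] [[ 0.0161 -0.0085]]
[[252.2852 219.9929]]
[[ -5.4708 -24.5756]]
[[ -5.8791 -26.2228]]
```

View pics/w1c.png

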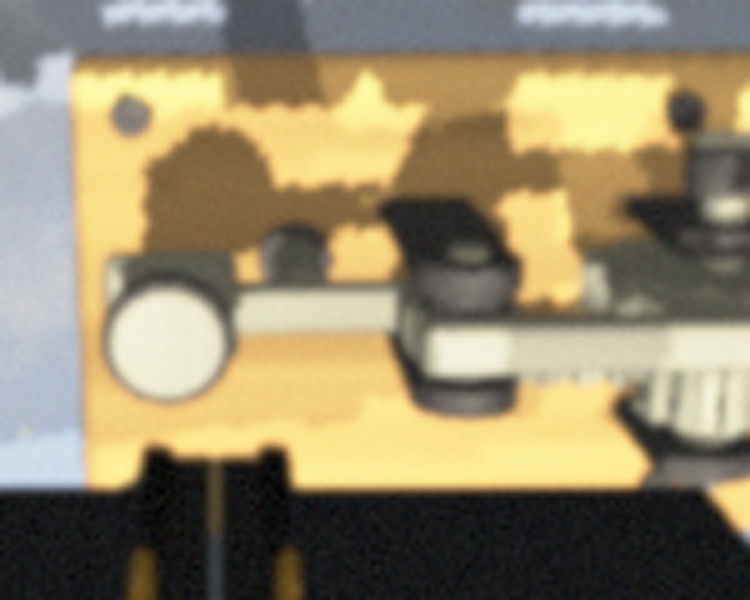

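Emit:
send_rows(moves=[0,0,0,0.1,-0.3,-0.7,-1,0,0,0,0.1,-0.3,-0.8,-1,0,0,0,0.1,-0.4,-0.8,-1,0,0,0,0,0,-0.8,-1,0,0,0,0,0,-0.8,-1,0,0,0,0,0,-0.7,-1,0,0,0,0,0,-0.5,-1,0,0,0,0,0,-0.3,-1,0,0,0,0,0,0,-1,0,0,0,0,0,0,-1])

```text
time_s: 3.3
position: [0.5047, 0.0734, 0.095]
tcp_rot: [[-0.979, 0.204, 0.0], [0.204, 0.979, -0.0], [-0.0, 0.0, -1.0]]
force: [0.1, 0.4, 0.2]
opening: 0.005
```

Emit:
send_rows(moves=[0,0,0,0,0,-0.1,-1,0,0,0,0,0,-0.1,-1,0,0,0,0,0,0,-1])

```text
time_s: 3.6
position: [0.5046, 0.0734, 0.0929]
tcp_rot: [[-0.979, 0.204, 0.0], [0.204, 0.979, -0.0], [-0.0, 0.0, -1.0]]
force: [1.0, -0.7, -1.3]
opening: 0.007
```

Emit:
send_rows(moves=[0,0,0,0,0,-0.1,-1,0,0,0,0,0,-0.1,-1,0,0,0,0,0,0,-1])

```text
time_s: 3.9
position: [0.5045, 0.0734, 0.0907]
tcp_rot: [[-0.979, 0.204, -0.0], [0.204, 0.979, 0.0], [0.0, -0.0, -1.0]]
force: [0.4, -0.7, -0.1]
opening: 0.006
```

Emit:
send_rows(moves=[0,0,0,0,0,-0.1,-1,0,0,0,0,0,-0.1,-1,0,0,0,0,0,-0.1,-1,0,0,0,0,0,0,-1])

```text
time_s: 4.3
position: [0.5044, 0.0734, 0.0877]
tcp_rot: [[-0.979, 0.204, -0.0], [0.204, 0.979, 0.0], [0.0, -0.0, -1.0]]
force: [-1.4, 0.4, 0.9]
opening: 0.003
```

Emit:
send_rows(moves=[0,0,0,0,0,-0.1,-1,0,0,0,0,0,-0.1,-1,0,0,0,0,0,0,-1])

```text
time_s: 4.6
position: [0.5045, 0.0733, 0.0857]
tcp_rot: [[-0.979, 0.204, -0.0], [0.204, 0.979, -0.0], [0.0, -0.0, -1.0]]
force: [0.1, 0.4, -0.4]
opening: 0.001
```

Emit:
send_rows(moves=[0,0,0,0,0,-0.1,-1,0,0,0,0,0,-0.1,-1,0,0,0,0,0,0,-1])

```text
time_s: 4.9
position: [0.5045, 0.0733, 0.0837]
tcp_rot: [[-0.979, 0.204, -0.0], [0.204, 0.979, 0.0], [0.0, -0.0, -1.0]]
force: [-0.3, 0.2, -0.5]
opening: 0.009
```

Next, 1 mm steps with a force check after each one.

Emit:
send_rows(moves=[0,0,0,0,0,-0.1,-1,0,0,0,0,0,0,-1])

```text
time_s: 5.1
position: [0.5045, 0.0733, 0.0828]
tcp_rot: [[-0.979, 0.204, -0.0], [0.204, 0.979, 0.0], [0.0, -0.0, -1.0]]
force: [0.9, -1.1, 0.0]
opening: 0.008
```

Emit:
send_rows(moves=[0,0,0,0,0,-0.1,-1,0,0,0,0,0,0,-1])

```text
time_s: 5.3
position: [0.5045, 0.0734, 0.0817]
tcp_rot: [[-0.979, 0.204, -0.0], [0.204, 0.979, 0.0], [0.0, -0.0, -1.0]]
force: [-0.4, 0.1, -0.4]
opening: 0.009
```

Emit:
send_rows(moves=[0,0,0,0,0,-0.1,-1,0,0,0,0,0,0,-1])

```text
time_s: 5.5
position: [0.5045, 0.0734, 0.0807]
tcp_rot: [[-0.979, 0.204, -0.0], [0.204, 0.979, 0.0], [0.0, -0.0, -1.0]]
force: [0.1, 0.4, -0.0]
opening: 0.006
```

Emit:
send_rows(moves=[0,0,0,0,0,-0.1,-1,0,0,0,0,0,0,-1])

```text
time_s: 5.7
position: [0.5045, 0.0733, 0.0797]
tcp_rot: [[-0.979, 0.204, -0.0], [0.204, 0.979, 0.0], [0.0, -0.0, -1.0]]
force: [0.4, 0.7, -0.5]
opening: 0.005
```

Emit:
send_rows(moves=[0,0,0,0,0,-0.1,-1,0,0,0,0,0,0,-1])

```text
time_s: 5.9
position: [0.5045, 0.0734, 0.0787]
tcp_rot: [[-0.979, 0.204, -0.0], [0.204, 0.979, 0.0], [0.0, -0.0, -1.0]]
force: [0.2, 1.5, -0.6]
opening: 0.006
```

Emit:
send_rows(moves=[0,0,0,0,0,-0.1,-1,0,0,0,0,0,0,-1])

```text
time_s: 6.1
position: [0.5045, 0.0734, 0.0777]
tcp_rot: [[-0.979, 0.204, -0.0], [0.204, 0.979, 0.0], [0.0, -0.0, -1.0]]
force: [0.5, 0.3, -0.1]
opening: 0.007
```

Emit:
send_rows(moves=[0,0,0,0,0,-0.05,-1,0,0,0,0,0,0,-1])

```text
time_s: 6.3
position: [0.5045, 0.0734, 0.0773]
tcp_rot: [[-0.979, 0.204, -0.0], [0.204, 0.979, -0.0], [0.0, -0.0, -1.0]]
force: [0.1, -0.3, -0.1]
opening: 0.006
```

```bash
python3 - <<'E'
from h import *
for n in('wrist','side'): snap(n,n+'2')
a=cv2.resize(cv2.imread('pics/wrist2.png')[120:260,200:350],None,fx=3.5,fy=3.5,interpolation=cv2.INTER_CUBIC)
b=cv2.resize(cv2.imread('pics/side2.png')[160:235,245:320],None,fx=5,fy=5,interpolation=cv2.INTER_CUBIC)
o=np.zeros((600,800,3),np.uint8);o[:490,:400]=a[:490,:400];o[:375,410:785]=b;cv2.imwrite('pics/c2.png',o)
E
```

```text
(no output)
```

View pics/c2.png

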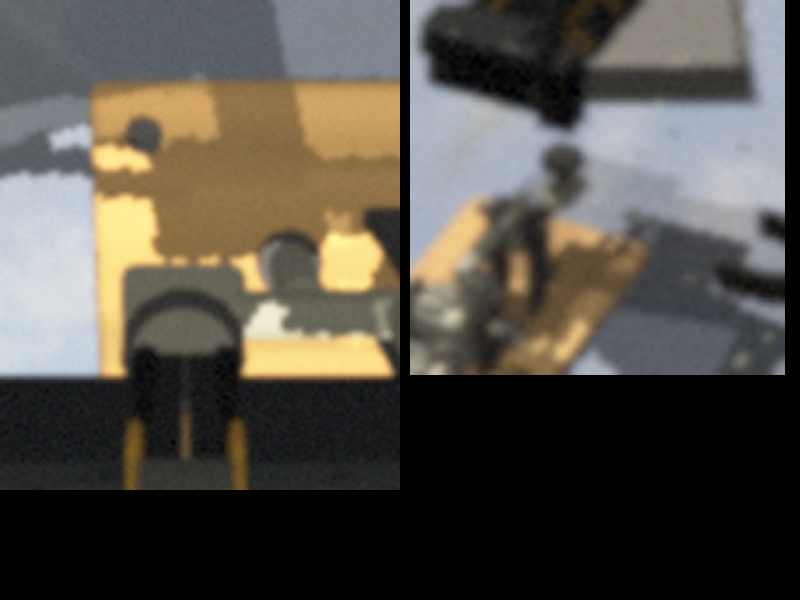

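```bash
python3 - <<'E'
from h import *
np.set_printoptions(precision=4,suppress=True)
si=load('side2');w=load('wrist2')
for z in(.0773,.070,.067): print(z,proj(si,[.5045,.0734,z]),proj(w,[.5045,.0734,z]))
# head in side2 crop (562,155) ; tip (562,125)
for x,y in((562,125),(562,155),(562,147)):
    print((245+(x-410)/5, 160+y/5))
# head in wrist2: centre x 185/3.5+200, top edge y 305(bottom of rim?) 
print(200+185/3.5,120+355/3.5)
E
```

```text
0.0773 [[275.3568 190.9123]] [[252.3115 219.9943]]
0.07 [[275.3856 192.9214]] [[252.3212 216.3091]]
0.067 [[275.3973 193.7435]] [[252.3251 214.865 ]]
(275.4, 185.0)
(275.4, 191.0)
(275.4, 189.4)
252.85714285714286 221.42857142857144
```

```bash
python3 - <<'E'
from h import *
np.set_printoptions(precision=4,suppress=True)
a=cv2.resize(cv2.imread('pics/side2.png')[165:215,250:300],None,fx=11,fy=11,interpolation=cv2.INTER_NEAREST)
cv2.imwrite('pics/c3.png',a)
si=load('side1'); print(proj(si,[0.5012,.083,.1485]))
a=cv2.resize(cv2.imread('pics/side1.png')[140:205,250:315],None,fx=8,fy=8,interpolation=cv2.INTER_NEAREST)
cv2.imwrite('pics/c4.png',a)
E
```

```text
[[275.3294 172.6392]]
```

View pics/c3.png

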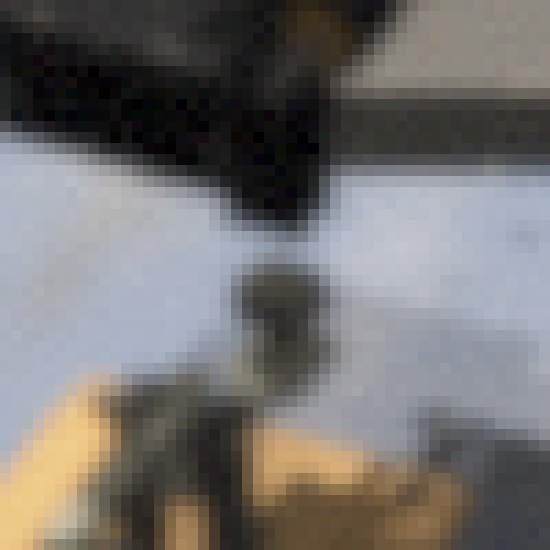

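View pics/c4.png

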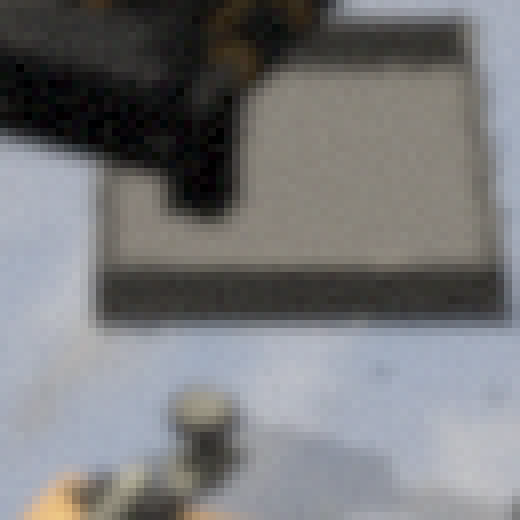

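Force has not risen yet. In the side view the visible fingertip at (275,185) is still about 3 px above the head at (275,189), so there is a gap left. I'll keep feeling downward.

Emit:
send_rows(moves=[0,0,0,0,0,-0.1,-1,0,0,0,0,0,-0.05,-1,0,0,0,0,0,0,-1])

```text
time_s: 6.7
position: [0.5045, 0.0734, 0.0757]
tcp_rot: [[-0.979, 0.204, -0.0], [0.204, 0.979, 0.0], [0.0, -0.0, -1.0]]
force: [-0.2, 0.1, -0.6]
opening: 0.002
```

Emit:
send_rows(moves=[0,0,0,0,0,-0.1,-1,0,0,0,0,0,0,-1])

```text
time_s: 6.9
position: [0.5045, 0.0734, 0.0747]
tcp_rot: [[-0.979, 0.204, -0.0], [0.204, 0.979, 0.0], [0.0, -0.0, -1.0]]
force: [-0.8, -0.2, 0.1]
opening: 0.005
```

Emit:
send_rows(moves=[0,0,0,0,0,-0.1,-1,0,0,0,0,0,0,-1])

```text
time_s: 7.1
position: [0.5045, 0.0734, 0.0737]
tcp_rot: [[-0.979, 0.204, -0.0], [0.204, 0.979, 0.0], [0.0, -0.0, -1.0]]
force: [-0.3, -0.2, -0.4]
opening: 0.002
```

Emit:
send_rows(moves=[0,0,0,0,0,-0.1,-1,0,0,0,0,0,0,-1])

```text
time_s: 7.3
position: [0.5045, 0.0734, 0.0727]
tcp_rot: [[-0.979, 0.204, -0.0], [0.204, 0.979, 0.0], [0.0, -0.0, -1.0]]
force: [0.0, 0.5, 0.4]
opening: 0.005
```

Emit:
send_rows(moves=[0,0,0,0,0,-0.1,-1,0,0,0,0,0,0,-1])

```text
time_s: 7.5
position: [0.5045, 0.0734, 0.0717]
tcp_rot: [[-0.979, 0.204, -0.0], [0.204, 0.979, 0.0], [0.0, -0.0, -1.0]]
force: [0.2, 0.3, -0.6]
opening: 0.003
```

Emit:
send_rows(moves=[0,0,0,0,0,-0.1,-1,0,0,0,0,0,0,-1])

```text
time_s: 7.7
position: [0.5045, 0.0734, 0.0707]
tcp_rot: [[-0.979, 0.204, -0.0], [0.204, 0.979, 0.0], [0.0, -0.0, -1.0]]
force: [-0.9, -0.1, -0.0]
opening: 0.005
```

Emit:
send_rows(moves=[0,0,0,0,0,-0.1,-1,0,0,0,0,0,0,-1])

```text
time_s: 7.9
position: [0.5045, 0.0734, 0.0697]
tcp_rot: [[-0.979, 0.204, -0.0], [0.204, 0.979, 0.0], [0.0, -0.0, -1.0]]
force: [-0.5, -0.3, 0.1]
opening: 0.006
```

Emit:
send_rows(moves=[0,0,0,0,0,-0.1,-1,0,0,0,0,0,0,-1])

```text
time_s: 8.1
position: [0.5045, 0.0734, 0.0687]
tcp_rot: [[-0.979, 0.204, -0.0], [0.204, 0.979, 0.0], [0.0, -0.0, -1.0]]
force: [-0.3, 0.1, 0.1]
opening: 0.005
```

```bash
python3 - <<'E'
from h import *
for n in('wrist','side','scene'): snap(n,n+'3')
a=cv2.resize(cv2.imread('pics/wrist3.png')[120:260,200:314],None,fx=3.5,fy=3.5,interpolation=cv2.INTER_CUBIC)
b=cv2.resize(cv2.imread('pics/side3.png')[160:235,245:320],None,fx=5,fy=5,interpolation=cv2.INTER_CUBIC)
o=np.zeros((600,800,3),np.uint8);o[:490,:399]=a[:490,:399];o[:375,410:785]=b;cv2.imwrite('pics/c5.png',o)
print(proj(load('scene3'),[.5045,.0734,.0687]))
a=cv2.resize(cv2.imread('pics/scene3.png')[130:240,190:300],None,fx=5,fy=5,interpolation=cv2.INTER_CUBIC);cv2.imwrite('pics/c6.png',a)
E
```

```text
[[247.71773471 204.25721493]]
```

View pics/c5.png

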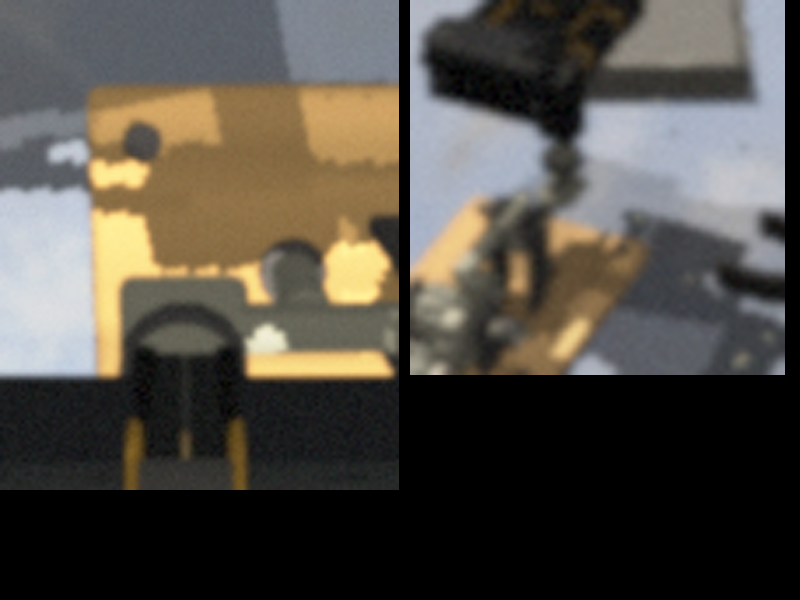

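View pics/c6.png

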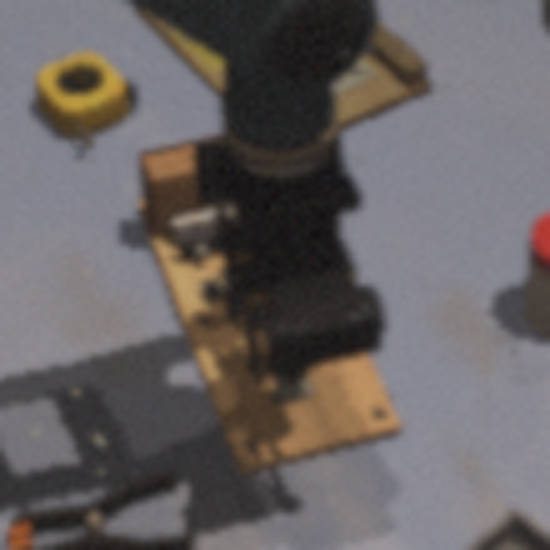

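The side view now shows the tip about 1 px above the head, and the wrist view shows it centred along the lever. I'll continue in 1 mm steps.

Emit:
send_rows(moves=[0,0,0,0,0,-0.1,-1,0,0,0,0,0,0,-1])

```text
time_s: 8.45
position: [0.5045, 0.0734, 0.0678]
tcp_rot: [[-0.979, 0.204, -0.0], [0.204, 0.979, 0.0], [0.0, -0.0, -1.0]]
force: [-0.7, -1.1, -0.1]
opening: 0.007
```

Emit:
send_rows(moves=[0,0,0,0,0,-0.1,-1,0,0,0,0,0,0,-1])

```text
time_s: 8.65
position: [0.5044, 0.0734, 0.0667]
tcp_rot: [[-0.979, 0.204, -0.0], [0.204, 0.979, 0.0], [0.0, -0.0, -1.0]]
force: [-1.8, -0.3, -0.3]
opening: -0.0
```

Emit:
send_rows(moves=[0,0,0,0,0,-0.1,-1,0,0,0,0,0,0,-1])

```text
time_s: 8.85
position: [0.5045, 0.0734, 0.0657]
tcp_rot: [[-0.979, 0.204, -0.0], [0.204, 0.979, 0.0], [0.0, -0.0, -1.0]]
force: [-0.3, 0.3, -0.2]
opening: 0.008
```

Emit:
send_rows(moves=[0,0,0,0,0,-0.1,-1,0,0,0,0,0,0,-1])

```text
time_s: 9.05
position: [0.5045, 0.0734, 0.0647]
tcp_rot: [[-0.979, 0.204, -0.0], [0.204, 0.979, 0.0], [0.0, -0.0, -1.0]]
force: [-0.3, 0.4, -0.6]
opening: 0.001
```

Emit:
send_rows(moves=[0,0,0,0,0,-0.1,-1,0,0,0,0,0,0,-1])

```text
time_s: 9.25
position: [0.5045, 0.0733, 0.0637]
tcp_rot: [[-0.979, 0.204, -0.0], [0.204, 0.979, 0.0], [0.0, -0.0, -1.0]]
force: [0.3, -0.6, 1.0]
opening: 0.007
```

```bash
cat > z.py <<'E'
from h import *
import sys
t=sys.argv[1]
for n in('wrist','side'): snap(n,n+t)
a=cv2.resize(cv2.imread(f'pics/wrist{t}.png')[120:260,200:314],None,fx=3.5,fy=3.5,interpolation=cv2.INTER_CUBIC)
b=cv2.resize(cv2.imread(f'pics/side{t}.png')[165:215,250:300],None,fx=8,fy=8,interpolation=cv2.INTER_CUBIC)
o=np.zeros((500,800,3),np.uint8);o[:490,:399]=a[:490,:399];o[:400,400:800]=b;cv2.imwrite(f'pics/z{t}.png',o)
E
python3 z.py 4
```

```text
(no output)
```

View pics/z4.png

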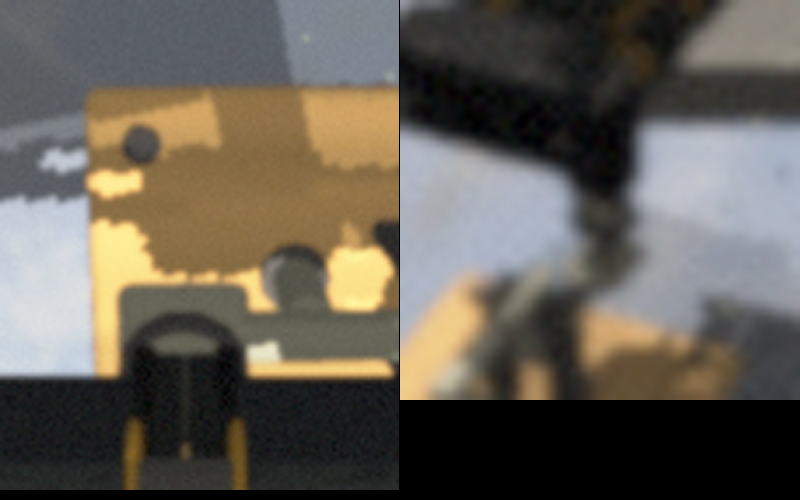

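Emit:
send_rows(moves=[0,0,0,0,0,-0.05,-1,0,0,0,0,0,0,-1])

```text
time_s: 9.55
position: [0.5045, 0.0734, 0.0633]
tcp_rot: [[-0.979, 0.204, -0.0], [0.204, 0.979, 0.0], [0.0, -0.0, -1.0]]
force: [0.2, -1.1, 0.3]
opening: 0.002
```

Emit:
send_rows(moves=[0,0,0,0,0,-0.05,-1,0,0,0,0,0,0,-1])

```text
time_s: 9.75
position: [0.5045, 0.0733, 0.0628]
tcp_rot: [[-0.979, 0.204, -0.0], [0.204, 0.979, 0.0], [0.0, 0.0, -1.0]]
force: [-0.4, -0.7, 1.0]
opening: 0.004
```

Emit:
send_rows(moves=[0,0,0,0,0,-0.05,-1,0,0,0,0,0,0,-1])

```text
time_s: 9.95
position: [0.5045, 0.0734, 0.0623]
tcp_rot: [[-0.979, 0.204, -0.0], [0.204, 0.979, 0.0], [0.0, 0.0, -1.0]]
force: [0.3, -0.5, -0.2]
opening: 0.009
```

Emit:
send_rows(moves=[0,0,0,0,0,-0.1,-1,0,0,0,0,0,0,-1])

```text
time_s: 10.15
position: [0.5045, 0.0734, 0.0612]
tcp_rot: [[-0.979, 0.204, -0.0], [0.204, 0.979, 0.0], [0.0, -0.0, -1.0]]
force: [-0.2, -0.4, -0.6]
opening: 0.005
```

Emit:
send_rows(moves=[0,0,0,0,0,-0.1,-1,0,0,0,0,0,0,-1])

```text
time_s: 10.35
position: [0.5045, 0.0734, 0.0602]
tcp_rot: [[-0.979, 0.204, -0.0], [0.204, 0.979, 0.0], [0.0, -0.0, -1.0]]
force: [-0.5, 0.4, -0.8]
opening: 0.006
```

Emit:
send_rows(moves=[0,0,0,0,0,-0.1,-1,0,0,0,0,0,0,-1])

```text
time_s: 10.55
position: [0.5045, 0.0733, 0.0592]
tcp_rot: [[-0.979, 0.204, -0.0], [0.204, 0.979, -0.0], [0.0, -0.0, -1.0]]
force: [-0.1, 0.2, -0.8]
opening: 0.003
```

```bash
python3 z.py 5
```

```text
(no output)
```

View pics/z5.png

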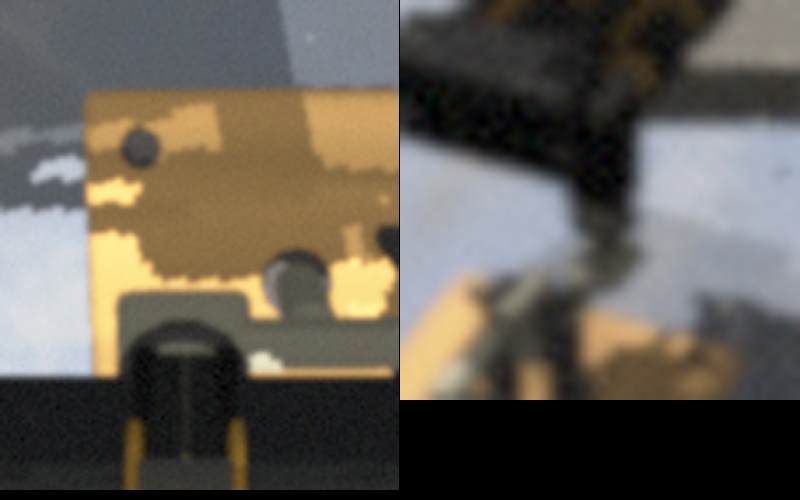

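Emit:
send_rows(moves=[0,0,0,0,0,-0.1,-1,0,0,0,0,0,0,-1])

```text
time_s: 10.85
position: [0.5045, 0.0734, 0.0583]
tcp_rot: [[-0.979, 0.204, -0.0], [0.204, 0.979, -0.0], [0.0, -0.0, -1.0]]
force: [0.2, -0.7, 0.5]
opening: 0.007
```

Emit:
send_rows(moves=[0,0,0,0,0,-0.1,-1,0,0,0,0,0,0,-1])

```text
time_s: 11.05
position: [0.5045, 0.0734, 0.0572]
tcp_rot: [[-0.979, 0.204, -0.0], [0.204, 0.979, 0.0], [0.0, -0.0, -1.0]]
force: [-0.6, 0.5, -0.2]
opening: 0.006
```

Emit:
send_rows(moves=[0,0,0,0,0,-0.1,-1,0,0,0,0,0,0,-1])

```text
time_s: 11.25
position: [0.5045, 0.0734, 0.0562]
tcp_rot: [[-0.979, 0.204, -0.0], [0.204, 0.979, 0.0], [0.0, -0.0, -1.0]]
force: [1.0, -0.3, 0.0]
opening: 0.001
```

Emit:
send_rows(moves=[0,0,0,0,0,-0.1,-1,0,0,0,0,0,0,-1])

```text
time_s: 11.45
position: [0.5045, 0.0734, 0.0552]
tcp_rot: [[-0.979, 0.204, -0.0], [0.204, 0.979, 0.0], [0.0, -0.0, -1.0]]
force: [0.7, 1.2, 0.3]
opening: 0.007
```

```bash
python3 z.py 6
```

```text
(no output)
```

View pics/z6.png

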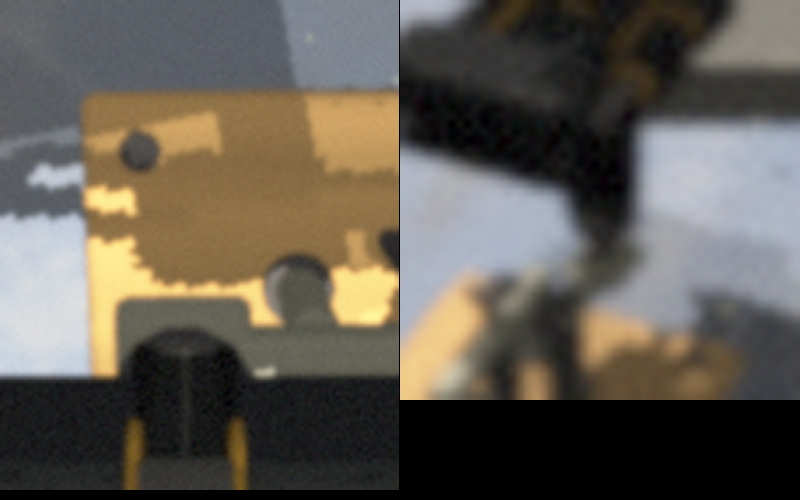

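View pics/wrist6.png

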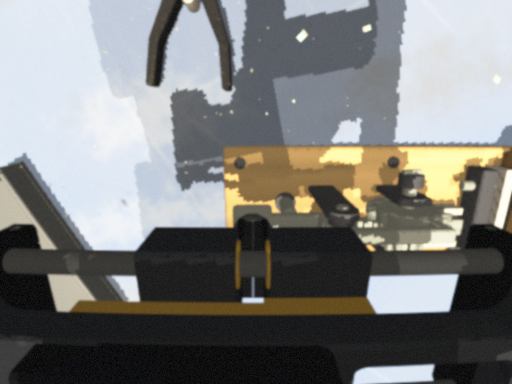

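```bash
python3 - <<'E'
from h import *
np.set_printoptions(precision=1,suppress=True)
w=load('wrist6');si=load('side6')
xh=np.array([.979,-.204,0])
for z in(.067,.072,.079,.086): 
    P=np.array([.504,.0735,z]); print('head',z,proj(w,[P-.013*xh,P,P+.013*xh]).tolist(),proj(si,P))
for z in(.0552,.065,.075,.08):
    P=np.array([.5045,.0734,z]); print('tip',z,proj(w,[P-.0095*xh,P]).tolist(),proj(si,P))
print(ray(w,256,192))
E
```

```text
head 0.067 [[252.2772106156742, 207.6645635950607], [252.2990316153325, 225.86011517159284], [252.32014052012624, 243.3412233383059]] [[275.6 193.8]]
head 0.072 [[252.26854662259285, 210.23657334462845], [252.291124531038, 228.84824728962053], [252.3129455087161, 246.70658757088006]] [[275.5 192.4]]
head 0.079 [[252.2556261883493, 214.07344011012208], [252.27935193938873, 233.29887937567733], [252.30225055031232, 251.71113187063565]] [[275.5 190.5]]
head 0.086 [[252.24168492928376, 218.2151773427558], [252.26667505171292, 238.09366815797952], [252.29075764448788, 257.09191912911024]] [[275.5 188.5]]
tip 0.0552 [[252.30811264234106, 207.4866300217225], [252.32272819689933, 220.03325895638477]] [[275.4 197. ]]
tip 0.065 [[252.29336459004662, 212.3106235580659], [252.3089250669552, 225.39927195593953]] [[275.4 194.3]]
tip 0.075 [[252.27674216254914, 217.75059923668465], [252.29339540438207, 231.4400023889657]] [[275.4 191.5]]
tip 0.08 [[252.26775551722486, 220.6929114224746], [252.28501193159494, 234.70256404719174]] [[275.3 190.2]]
(array([0.4, 0.1, 0.2]), array([ 0.3, -0. , -1. ]))
```

The pictures put the tip within a few mm of the head, so the closed fingertips must end about 20 mm above the reported TCP. I'll keep stepping carefully.

Emit:
send_rows(moves=[0,0,0,0,0,-0.1,-1,0,0,0,0,0,0,-1])

```text
time_s: 11.75
position: [0.5047, 0.0733, 0.0545]
tcp_rot: [[-0.979, 0.204, 0.0], [0.204, 0.979, -0.0], [-0.0, 0.0, -1.0]]
force: [-0.1, -0.2, 0.8]
opening: 0.005
```

Emit:
send_rows(moves=[0,0,0,0,0,-0.1,-1,0,0,0,0,0,0,-1])

```text
time_s: 11.95
position: [0.5047, 0.0733, 0.0539]
tcp_rot: [[-0.979, 0.204, 0.0], [0.204, 0.979, -0.0], [-0.0, -0.0, -1.0]]
force: [-1.5, -0.3, 5.5]
opening: 0.003
```

Contact: 5.5 N on the head at TCP z of about 0.054. Now I'll press on gently.

Emit:
send_rows(moves=[0,0,0,0,0,-0.1,-1,0,0,0,0,0,0,-1])

```text
time_s: 12.15
position: [0.5047, 0.0732, 0.053]
tcp_rot: [[-0.979, 0.204, 0.001], [0.204, 0.979, -0.0], [-0.001, -0.0, -1.0]]
force: [-1.1, 0.4, 5.6]
opening: 0.006
```

Emit:
send_rows(moves=[0,0,0,0,0,-0.1,-1,0,0,0,0,0,0,-1])

```text
time_s: 12.35
position: [0.5047, 0.0731, 0.0521]
tcp_rot: [[-0.979, 0.204, 0.001], [0.204, 0.979, -0.0], [-0.001, -0.0, -1.0]]
force: [-2.0, -0.8, 7.0]
opening: 0.004
```

Emit:
send_rows(moves=[0,0,0,0,0,-0.1,-1,0,0,0,0,0,0,-1])

```text
time_s: 12.55
position: [0.5047, 0.0731, 0.0511]
tcp_rot: [[-0.979, 0.204, 0.001], [0.204, 0.979, -0.001], [-0.001, -0.0, -1.0]]
force: [-0.9, -1.1, 8.2]
opening: 0.005
```

Emit:
send_rows(moves=[0,0,0,0,0,-0.1,-1,0,0,0,0,0,0,-1])

```text
time_s: 12.75
position: [0.5047, 0.073, 0.05]
tcp_rot: [[-0.979, 0.204, 0.001], [0.204, 0.979, -0.001], [-0.001, -0.001, -1.0]]
force: [-0.9, -1.8, 6.5]
opening: 0.006
```

Emit:
send_rows(moves=[0,0,0,0,0,-0.1,-1,0,0,0,0,0,0,-1])

```text
time_s: 12.95
position: [0.5047, 0.073, 0.049]
tcp_rot: [[-0.979, 0.204, 0.001], [0.204, 0.979, -0.001], [-0.001, -0.001, -1.0]]
force: [-0.8, -2.0, 7.3]
opening: 0.008
```

Emit:
send_rows(moves=[0,0,0,0,0,-0.05,-1,0,0,0,0,0,0,-1,0,0,0,0,0,0,-1,0,0,0,0,0,0,-1])

```text
time_s: 13.35
position: [0.5047, 0.073, 0.0486]
tcp_rot: [[-0.979, 0.204, 0.001], [0.204, 0.979, -0.001], [-0.001, -0.001, -1.0]]
force: [-1.5, -1.3, 7.6]
opening: 0.007
```

```bash
cat > j.py <<'E'
from h import *
import sys
t=sys.argv[1]
for n in('scene','side','wrist'): snap(n,n+t)
a=cv2.resize(cv2.imread(f'pics/scene{t}.png')[150:200,210:260],None,fx=8,fy=8,interpolation=cv2.INTER_CUBIC)
b=cv2.resize(cv2.imread(f'pics/side{t}.png')[220:280,200:260],None,fx=6.6,fy=6.6,interpolation=cv2.INTER_CUBIC)
c=cv2.imread(f'pics/wrist{t}.png')[130:230,220:512][:, :] 
o=np.zeros((600,800,3),np.uint8);o[:400,:400]=a;o[:b.shape[0],404:404+b.shape[1]]=b;c=cv2.resize(c,None,fx=2,fy=2);o[400:600,:c.shape[1]]=c;cv2.imwrite(f'pics/j{t}.png',o)
s=read_state();print(s['time_s'],s['position'],s['force'])
E
python3 j.py 7
```

```text
13.5 [0.50474213 0.07294009 0.04862332] [-1.25835114 -1.82488111  6.04532105]
```

View pics/j7.png

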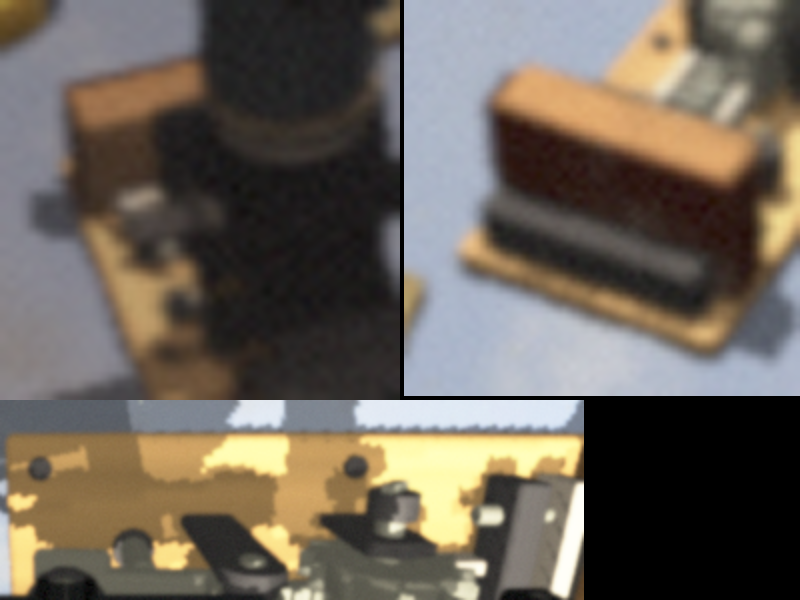

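Emit:
send_rows(moves=[0,0,0,0,0,0,-1,0,0,0,0,0,0,-1,0,0,0,0,0,0,-1])

```text
time_s: 13.8
position: [0.5047, 0.073, 0.0486]
tcp_rot: [[-0.979, 0.204, 0.001], [0.204, 0.979, -0.001], [-0.001, -0.001, -1.0]]
force: [-1.9, -1.4, 7.5]
opening: 0.001
```

```bash
python3 j.py 8
```

```text
13.95 [0.50471863 0.07295675 0.04861381] [-1.19807679 -2.33572622  7.8220586 ]
```

View pics/j8.png

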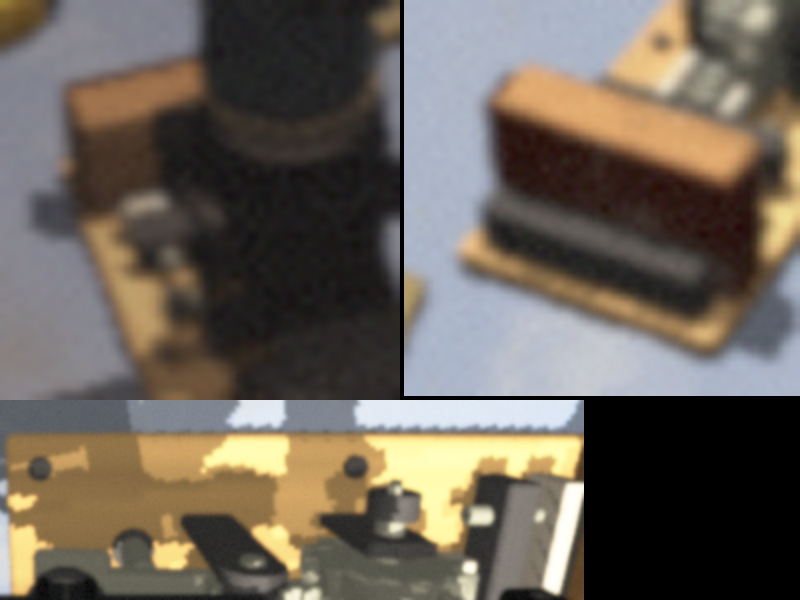

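The jaw is running back: its edge moved from x=485 to 475 in the wrist crop. I'll hold the press.

Emit:
send_rows(moves=[0,0,0,0,0,0,-1,0,0,0,0,0,0,-1,0,0,0,0,0,0,-1,0,0,0,0,0,0,-1,0,0,0,0,0,0,-1,0,0,0,0,0,0,-1,0,0,0,0,0,0,-1,0,0,0,0,0,0,-1,0,0,0,0,0,0,-1,0,0,0,0,0,0,-1,0,0,0,0,0,0,-1,0,0,0,0,0,0,-1,0,0,0,0,0,0,-1,0,0,0,0,0,0,-1,0,0,0,0,0,0,-1,0,0,0,0,0,0,-1,0,0,0,0,0,0,-1,0,0,0,0,0,0,-1,0,0,0,0,0,0,-1,0,0,0,0,0,0,-1])

```text
time_s: 15.95
position: [0.5047, 0.073, 0.0486]
tcp_rot: [[-0.979, 0.204, 0.001], [0.204, 0.979, -0.001], [-0.001, -0.001, -1.0]]
force: [-1.0, -2.0, 8.0]
opening: 0.005
```

```bash
python3 j.py 9
```

```text
16.1 [0.5047447  0.07296637 0.04862681] [-1.49450055 -1.93589595  7.74491504]
```

Emit:
send_rows(moves=[0,0,0,0,0,0,-1,0,0,0,0,0,0,-1,0,0,0,0,0,0,-1,0,0,0,0,0,0,-1,0,0,0,0,0,0,-1])

```text
time_s: 16.6
position: [0.5047, 0.0729, 0.0486]
tcp_rot: [[-0.979, 0.204, 0.001], [0.204, 0.979, -0.001], [-0.001, -0.001, -1.0]]
force: [-1.3, -0.9, 6.0]
opening: 0.007
```

```bash
python3 j.py 10
```

```text
16.75 [0.50472729 0.07296991 0.04862621] [-1.42084445 -1.55441536  8.34536068]
```

View pics/j9.png

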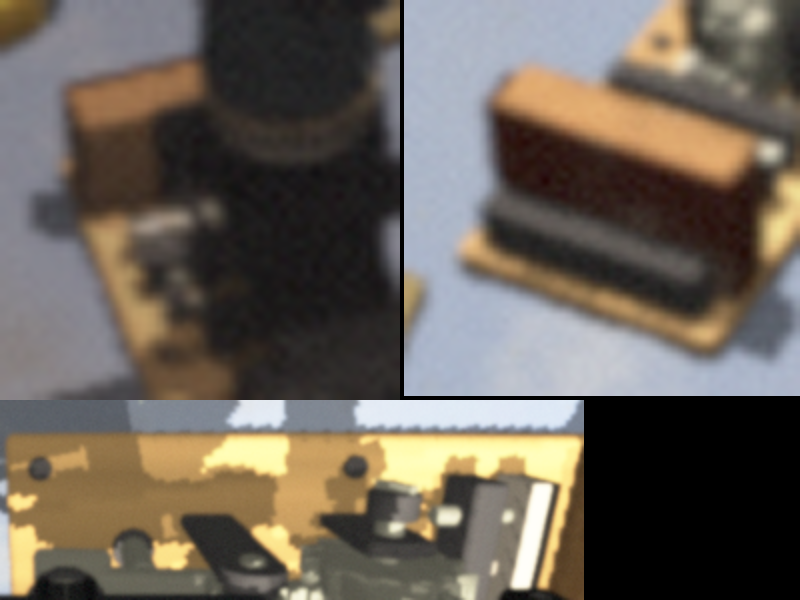

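View pics/j10.png

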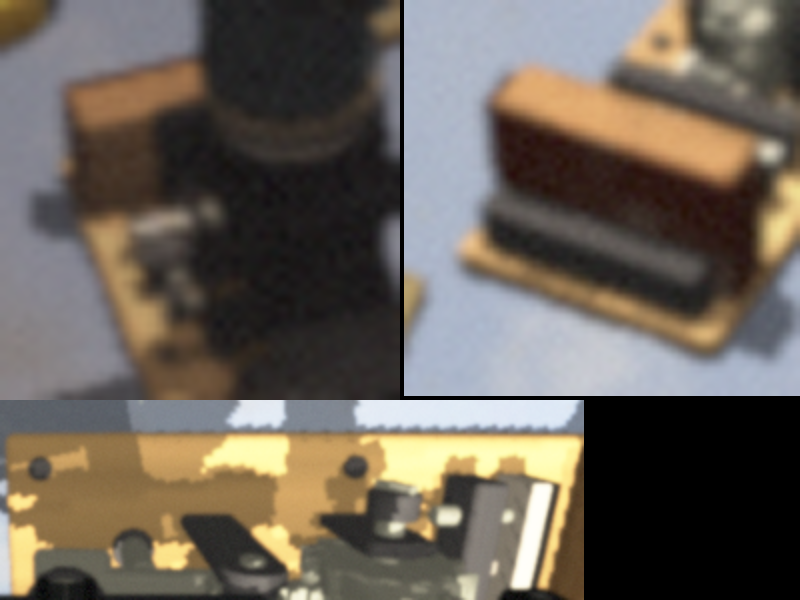

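The jaw is at rest, with no change between the two frames. I'll check that it travelled the full 26.7 mm.

```bash
python3 - <<'E'
from h import *
o=np.zeros((560,780,3),np.uint8)
for i,t in enumerate(('wrist6','wrist10')):
    a=cv2.resize(cv2.imread(f'pics/{t}.png')[150:220,382:512],None,fx=6,fy=4,interpolation=cv2.INTER_CUBIC);o[i*280:i*280+280]=a
cv2.imwrite('pics/jj.png',o)
E
```

```text
(no output)
```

View pics/jj.png

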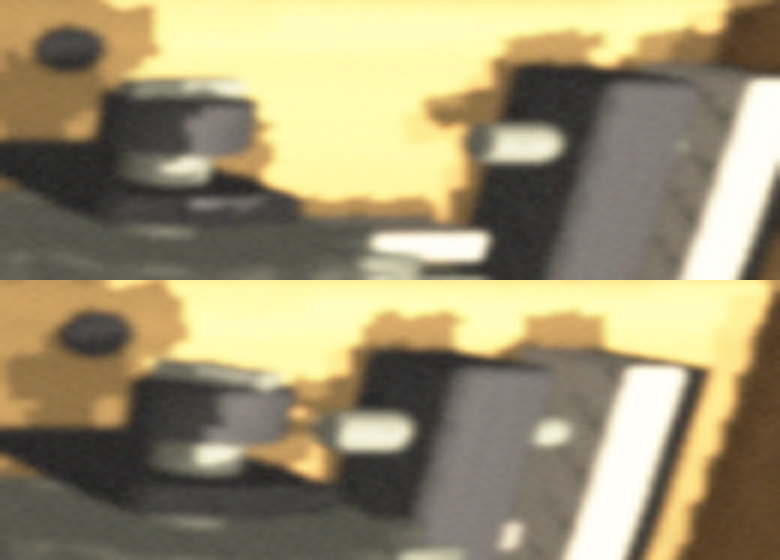

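```bash
python3 - <<'E'
from h import *
for z in (.03,.036):
    a=onz(load('wrist6'),382+604/6,150+88/4,z);b=onz(load('wrist10'),382+456/6,150+92/4,z)
    print(a,b,np.linalg.norm(a-b))
    a=onz(load('wrist6'),382+742/6,150+90/4,z);b=onz(load('wrist10'),382+622/6,150+95/4,z)
    print(a,b,np.linalg.norm(a-b))
# wrist base point consistency (static screw)
a=onz(load('wrist6'),382+68/6,150+48/4,.012);b=onz(load('wrist10'),382+95/6,150+52/4,.012);print(a,b)
E
```

```text
[0.51279303 0.26088654 0.03      ] [0.50710493 0.23484065 0.03      ] 0.026659763070471992
[0.51726544 0.28098327 0.03      ] [0.51231681 0.25759465 0.03      ] 0.02390641692981911
[0.51048502 0.25605983 0.036     ] [0.50488966 0.23060459 0.036     ] 0.026062947019682484
[0.51483179 0.27559203 0.036     ] [0.5099504  0.25269875 0.036     ] 0.023407906913388087
[0.49490229 0.19655253 0.012     ] [0.49484597 0.1966712  0.012     ]
```

The jaw travelled 24–27 mm and stopped with the pawl still held up, so it is fully back. Now I'll lift off, open the gripper and go above the block.

Emit:
send_rows(moves=[0,0,0,0,0,0.3,-1,0,0,0,0,0,0.8,-1,0,0,0,0,0,1.5,-1,0,0,0,0,0,2.0,-1,0,0,0,0.2,1,2.0,-1,0,0,0,0.6,2.4,2.0,1,0,0,0,0.6,2.4,0.6,1,0,0,0,0.6,2.4,0,1,0,0,0,0.6,2.4,0,1,0,0,0,0.6,2.4,0,1,0,0,0,0.6,2.4,0,1,0,0,0,0.6,2.4,0,1,0,0,0,0.6,2.4,0,1,0,0,0,0.4,1.8,0,1,0,0,0,0,0,0,1,0,0,0,0,0,0,1])

```text
time_s: 18.35
position: [0.5579, 0.2931, 0.1395]
tcp_rot: [[-0.979, 0.203, -0.001], [0.203, 0.979, -0.001], [0.001, -0.001, -1.0]]
force: [-0.1, -0.9, 0.4]
opening: 0.923
```

```bash
python3 - <<'E'
from h import *
np.set_printoptions(precision=4,suppress=True)
s=read_state();print(s['time_s'],s['position'],s['force'],s['opening'])
for n in('wrist','side'): c=snap(n,n+'11');print(proj(c,[s['position']+s['tcp_rot'][:,1]*k for k in(-.0435,0,.0435)]))
cv2.imwrite('pics/s11.png',cv2.resize(cv2.imread('pics/side11.png')[150:290,180:320],None,fx=4.2,fy=4.2,interpolation=cv2.INTER_CUBIC))
E
```

```text
18.35 [0.5579 0.2931 0.1395] [-0.1123 -0.86    0.3741] 0.9231462899722338
[[191.6118 219.9825]
 [252.2571 220.0269]
 [312.9123 219.9184]]
[[240.9044 208.4457]
 [232.3254 218.1322]
 [223.3066 228.3169]]
```

View pics/wrist11.png

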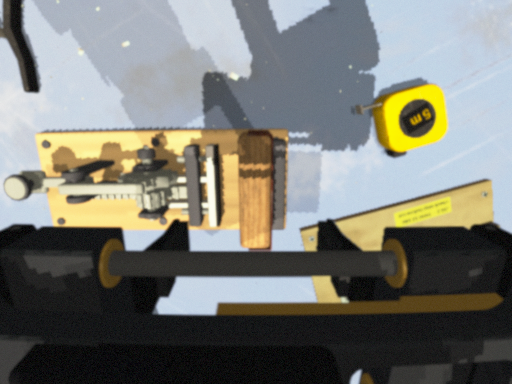

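View pics/s11.png

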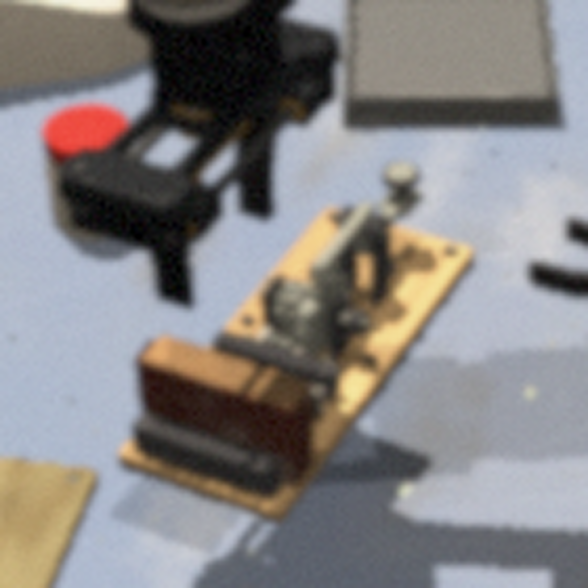

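The wrist view shows the block top spanning about (240–271, 133–247), with the clamp jaw well clear at x≈215. In the side view the finger ends are again about 7 px, or about 22 mm, above the projected TCP. That matches the touch result, so I'll allow for it.

```bash
python3 - <<'E'
from h import *
np.set_printoptions(precision=4,suppress=True)
w=load('wrist11')
cv2.imwrite('pics/w11.png',cv2.resize(cv2.imread('pics/wrist11.png')[115:265,190:340],None,fx=4,fy=4,interpolation=cv2.INTER_CUBIC))
a=onz(w,255,133,.077);b=onz(w,256.5,247,.077);print(a,b,(a+b)/2,np.linalg.norm(a-b),np.degrees(np.arctan2(*(b-a)[[1,0]])))
for p in((240,190),(271.5,190)):print(onz(w,*p,.077))
E
```

```text
[0.503  0.3068 0.077 ] [0.611  0.2861 0.077 ] [0.557  0.2965 0.077 ] 0.10998473347720662 -10.85864407778627
[0.5509 0.2828 0.077 ]
[0.5568 0.3113 0.077 ]
```

View pics/w11.png

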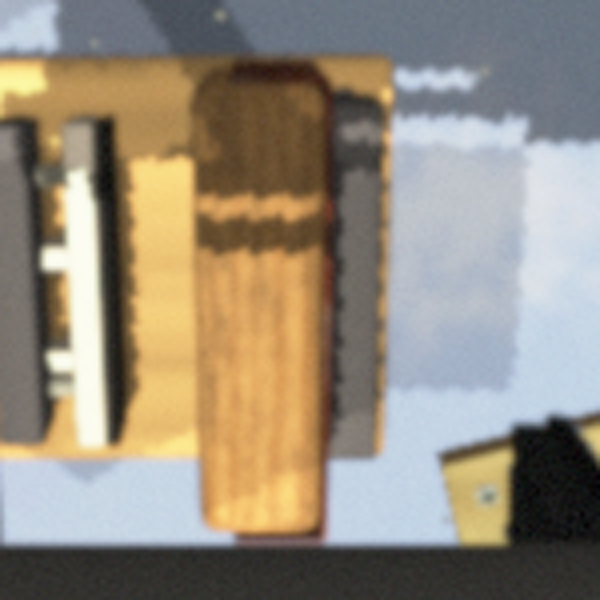

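Emit:
send_rows(moves=[0,0,0,0,0.15,-0.8,1,0,0,0,0,0.2,-1.5,1,0,0,0,0,0,-1.7,1,0,0,0,0,0,-1.7,1,0,0,0,0,0,-1.7,1,0,0,0,0,0,-1.2,1,0,0,0,0,0,-0.8,1,0,0,0,0,0,-0.4,1,0,0,0,0,0,0,1,0,0,0,0,0,0,1])

```text
time_s: 19.45
position: [0.5591, 0.297, 0.0424]
tcp_rot: [[-0.979, 0.204, 0.001], [0.204, 0.979, 0.0], [-0.001, 0.001, -1.0]]
force: [-1.0, 0.8, -0.4]
opening: 0.998
```

```bash
python3 - <<'E'
from h import *
for n in('side','wrist'): snap(n,n+'12')
cv2.imwrite('pics/s12.png',cv2.resize(cv2.imread('pics/side12.png')[190:280,190:280],None,fx=6.5,fy=6.5,interpolation=cv2.INTER_CUBIC))
E
```

```text
(no output)
```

View pics/s12.png

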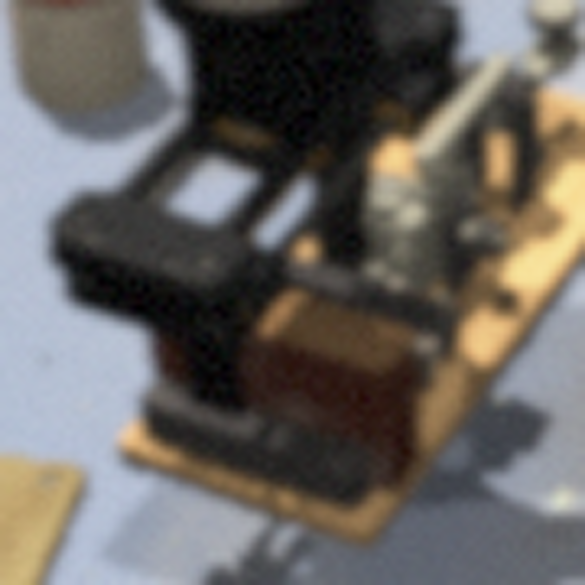

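View pics/wrist12.png

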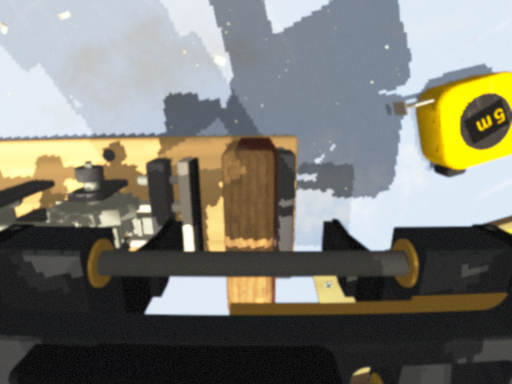

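Emit:
send_rows(moves=[0,0,0,-0.1,0,-0.5,1,0,0,0,-0.1,0,-0.5,1,0,0,0,0,0,-0.4,1,0,0,0,0,0,-0.3,1,0,0,0,0,0,0,1])

```text
time_s: 20.05
position: [0.5561, 0.2967, 0.0241]
tcp_rot: [[-0.979, 0.204, -0.001], [0.204, 0.979, -0.0], [0.001, -0.001, -1.0]]
force: [-1.0, -0.3, 1.2]
opening: 1.001
```

Emit:
send_rows(moves=[0,0,0,0,0,0,0,0,0,0,0,0,0,-0.1,0,0,0,0,0,0,-0.2,0,0,0,0,0,0,-0.2])

```text
time_s: 20.45
position: [0.5567, 0.2969, 0.025]
tcp_rot: [[-0.979, 0.204, 0.0], [0.204, 0.979, 0.0], [-0.0, 0.0, -1.0]]
force: [-0.5, 0.1, 0.0]
opening: 0.723
```

```bash
python3 - <<'E'
from h import *
for n in('side','wrist'): snap(n,n+'13')
cv2.imwrite('pics/s13.png',cv2.resize(cv2.imread('pics/side13.png')[190:280,190:280],None,fx=6.5,fy=6.5,interpolation=cv2.INTER_CUBIC))
E
```

```text
(no output)
```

View pics/s13.png

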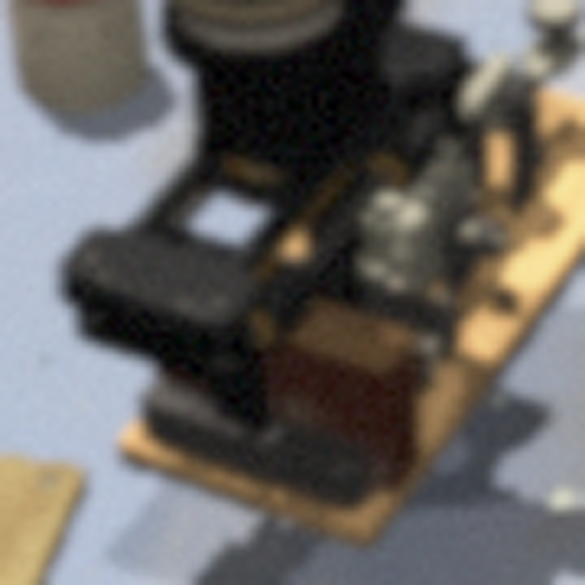

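View pics/wrist13.png

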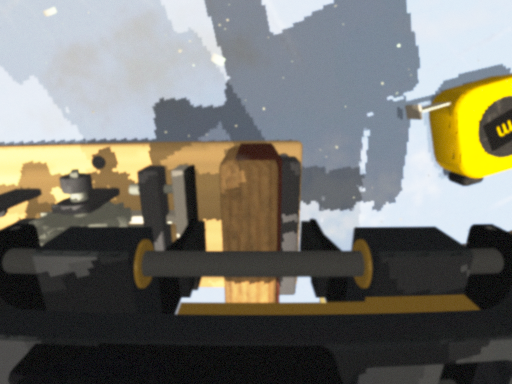

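```bash
python3 - <<'E'
from h import *
si=load('side13')
for d in(.032,.046):
  for z in(.03,.036,.04,.045,.05): print(d,z,proj(si,[.5567+.2*d,.2969+.979*d,z])[0])
E
```

```text
0.032 0.03 [228.84924475 258.63165886]
0.032 0.036 [228.68524492 256.96792536]
0.032 0.04 [228.57540205 255.85322761]
0.032 0.045 [228.43752148 254.45357782]
0.032 0.05 [228.29899604 253.04690815]
0.046 0.03 [226.08367931 262.0581508 ]
0.046 0.036 [225.91001281 260.39177596]
0.046 0.04 [225.79369106 259.27525674]
0.046 0.045 [225.64767289 257.87326104]
0.046 0.05 [225.50096622 256.46416776]
```

The fingertips are at about z=0.045–0.05, above the 36 mm jaw top and straddling the block centrally. Closing now.

Emit:
send_rows(moves=[0,0,0,0,0,0,-0.5,0,0,0,0,0,0,-1,0,0,0,0,0,0,-1,0,0,0,0,0,0,-1,0,0,0,0,0,0,-1,0,0,0,0,0,0,-1,0,0,0,0,0,0,-1])

```text
time_s: 21.25
position: [0.5561, 0.2952, 0.025]
tcp_rot: [[-0.979, 0.203, -0.001], [0.203, 0.979, -0.003], [0.001, -0.003, -1.0]]
force: [-1.2, -5.6, 3.4]
opening: 0.341
```

Emit:
send_rows(moves=[0,0,0,0,0,0,-1,0,0,0,0,0,0.2,-1,0,0,0,0,0,0.4,-1,0,0,0,0,0,0.6,-1])

```text
time_s: 21.65
position: [0.5547, 0.2957, 0.0358]
tcp_rot: [[-0.979, 0.204, -0.004], [0.204, 0.979, -0.002], [0.004, -0.003, -1.0]]
force: [-2.0, -4.5, -5.2]
opening: 0.341
```

Gripped: the opening reads 29.7 mm. The fixed jaw pushes lightly on the block, so I'll ease away 2 mm while lifting.

Emit:
send_rows(moves=[0,0,0,0,-0.2,0.5,-1,0,0,0,0,0,0.8,-1,0,0,0,0,0,1.0,-1,0,0,0,0,0,1.5,-1,0,0,0,0,0,2.0,-1,0,0,0,0,0,2.0,-1,0,0,0,0,0,1.0,-1,0,0,0,0,0,0,-1])

```text
time_s: 22.45
position: [0.5584, 0.2959, 0.1278]
tcp_rot: [[-0.979, 0.204, 0.006], [0.204, 0.979, 0.002], [-0.005, 0.003, -1.0]]
force: [0.4, -0.5, -1.8]
opening: 0.345
```

```bash
python3 - <<'E'
from h import *
for n in('side','scene','wrist'): snap(n,n+'14')
a=cv2.resize(cv2.imread('pics/side14.png')[150:290,190:330],None,fx=2.85,fy=2.85,interpolation=cv2.INTER_CUBIC)
b=cv2.imread('pics/wrist14.png')[:,:][0:384,50:450]
o=np.zeros((400,800,3),np.uint8);o[:a.shape[0],:a.shape[1]]=a[:400,:400];o[:384,400:]=b
cv2.imwrite('pics/c14.png',o)
E
```

```text
(no output)
```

View pics/c14.png

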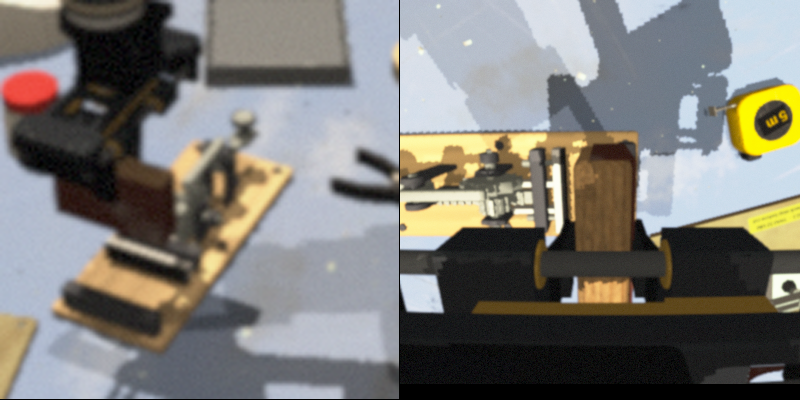

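The block is held upright, and in the wrist view the jaw is back and clear. I'll carry it over to the tray.

Emit:
send_rows(moves=[0,0,1,-0.1,-1.5,0,-1,0,0,2,-0.2,-2.5,0,-1,0,0,2,-0.2,-3.5,0,-1,0,0,2,-0.2,-3.5,0,-1,0,0,2,-0.2,-3.5,0,-1,0,0,2,-0.2,-3.5,0,-1,0,0,2,-0.2,-3.5,0,-1,0,0,2,-0.2,-3.5,0,-1,0,0,2,-0.1,-3.5,0,-1,0,0,2,-0.1,-3.5,0,-1,0,0,2,-0.2,-3.5,0,-1,0,0,2,-0.1,-3.5,0,-1,0,0,2,-0.1,-3.5,0,-1,0,0,1,-0.1,-3.5,0,-1,0,0,0,-0.1,-2.2,0,-1,0,0,0,-0.1,-1.0,0,-1,0,0,0,0,0,0,-1,0,0,0,0,0,0,-1])

```text
time_s: 24.4
position: [0.5319, -0.1958, 0.1242]
tcp_rot: [[-0.969, -0.246, -0.002], [-0.246, 0.969, 0.002], [0.001, 0.002, -1.0]]
force: [-0.8, 0.9, -2.0]
opening: 0.341
```

```bash
cat > p.py <<'E'
from h import *
import sys
t=sys.argv[1]
np.set_printoptions(precision=4,suppress=True)
for n in('side','scene','wrist'): snap(n,n+t)
a=cv2.resize(cv2.imread(f'pics/side{t}.png')[110:210,225:325],None,fx=4,fy=4,interpolation=cv2.INTER_CUBIC)
b=cv2.resize(cv2.imread(f'pics/scene{t}.png')[210:310,245:345],None,fx=4,fy=4,interpolation=cv2.INTER_CUBIC)
cv2.imwrite(f'pics/p{t}.png',np.hstack([a,b]))
s=read_state();print(s['time_s'],s['position'],s['tcp_rot'][:,1],s['force'],s['opening'])
E
python3 p.py 15
```

```text
24.55 [ 0.5324 -0.1955  0.1247] [-0.2472  0.969   0.0009] [ 0.1651 -0.8043 -1.7702] 0.3420117277045917
```

View pics/p15.png

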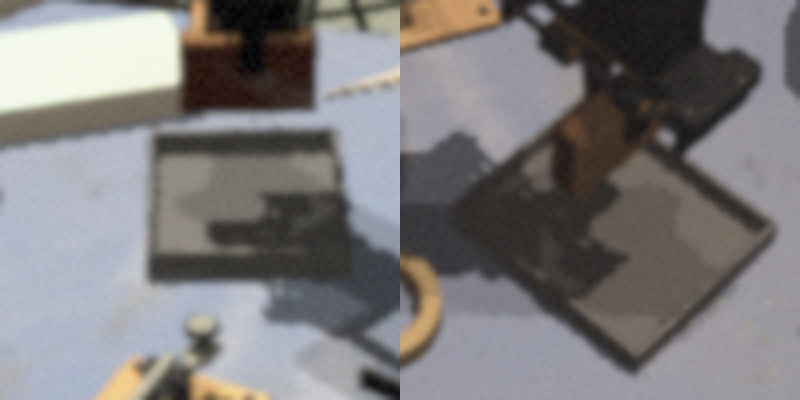

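View pics/wrist15.png

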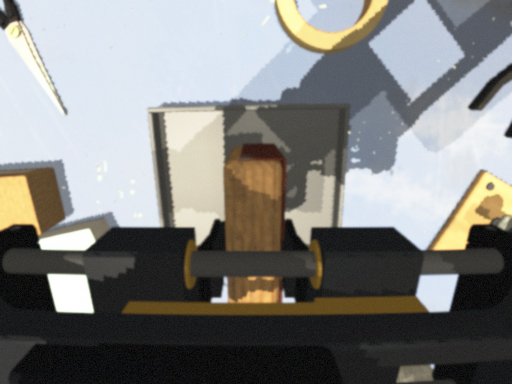

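The wrist view shows the block centred and aligned over the tray. Lowering now.

Emit:
send_rows(moves=[0,0,0,0,0,-0.8,-1,0,0,0,0,0,-1.5,-1,0,0,0,0,0,-1.7,-1,0,0,0,0,0,-1.7,-1,0,0,0,0,0,-1.5,-1,0,0,0,0,0,-1.2,-1,0,0,0,0,0,-0.8,-1,0,0,0,0,0,-0.5,-1,0,0,0,0,0,-0.3,-1,0,0,0,0,0,-0.2,-1,0,0,0,0,0,0,-1,0,0,0,0,0,0,-1])

```text
time_s: 25.75
position: [0.5329, -0.1973, 0.0233]
tcp_rot: [[-0.969, -0.246, 0.001], [-0.246, 0.969, -0.0], [-0.001, -0.001, -1.0]]
force: [0.0, -0.2, -1.3]
opening: 0.341
```

Emit:
send_rows(moves=[0,0,0,0,0,-0.1,-1,0,0,0,0,0,-0.1,-1,0,0,0,0,0,0,-1])

```text
time_s: 26.05
position: [0.5325, -0.1971, 0.0208]
tcp_rot: [[-0.969, -0.246, -0.0], [-0.246, 0.969, 0.0], [0.0, 0.0, -1.0]]
force: [-0.8, -0.6, -1.4]
opening: 0.342
```

Emit:
send_rows(moves=[0,0,0,0,0,-0.1,-1,0,0,0,0,0,-0.1,-1,0,0,0,0,0,0,-1])

```text
time_s: 26.35
position: [0.5325, -0.1971, 0.0187]
tcp_rot: [[-0.969, -0.246, -0.0], [-0.246, 0.969, 0.0], [0.0, 0.0, -1.0]]
force: [-0.0, 1.0, -1.7]
opening: 0.342
```

Emit:
send_rows(moves=[0,0,0,0,0,-0.1,-1,0,0,0,0,0,0,-1])

```text
time_s: 26.55
position: [0.5327, -0.1972, 0.0179]
tcp_rot: [[-0.969, -0.246, 0.0], [-0.246, 0.969, -0.0], [-0.0, -0.0, -1.0]]
force: [0.1, 0.1, -0.5]
opening: 0.339
```

Emit:
send_rows(moves=[0,0,0,0,0,-0.05,-1,0,0,0,0,0,0,-1])

```text
time_s: 26.75
position: [0.5327, -0.1972, 0.0179]
tcp_rot: [[-0.969, -0.246, 0.0], [-0.246, 0.969, -0.0], [-0.0, -0.0, -1.0]]
force: [-0.4, 0.4, 4.7]
opening: 0.342
```

```bash
python3 p.py 16
```

```text
26.9 [ 0.5327 -0.1972  0.0179] [-0.2456  0.9694 -0.0003] [-1.2652  0.8318  6.2119] 0.34496796020976705
```

View pics/p16.png

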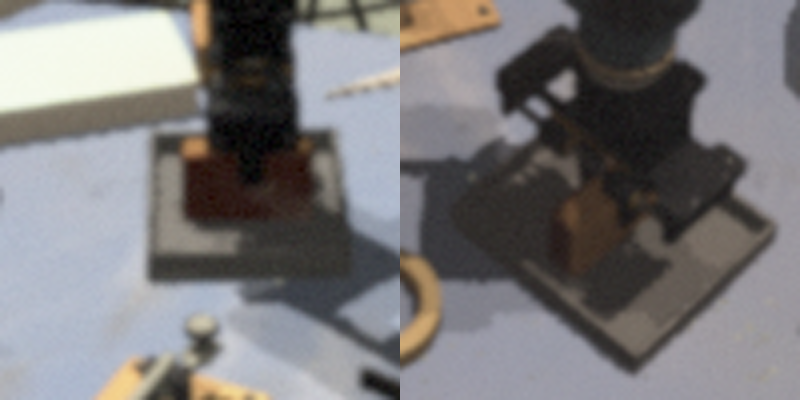

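The block has landed: about 5 N at the predicted height, standing inside the tray. Releasing and retreating.

Emit:
send_rows(moves=[0,0,0,0,0,0,-0.25,0,0,0,0,0,0,-0.1,0,0,0,0,0,0,0.1,0,0,0,0,0,0,0.4,0,0,0,0,0,0,0.6,0,0,0,0,0,0,0.6])

```text
time_s: 27.5
position: [0.5326, -0.1971, 0.0173]
tcp_rot: [[-0.969, -0.246, -0.0], [-0.246, 0.969, 0.0], [0.0, 0.0, -1.0]]
force: [-0.3, -0.3, 0.2]
opening: 0.722
```

Emit:
send_rows(moves=[0,0,0,0,0,0.3,0.6,0,0,0,0,0,0.8,0.6,0,0,0,0,0,1.5,0.6,0,0,0,0,0,2.0,0.6,0,0,0,0,0,2.5,0.6,0,0,0,0,0,2.5,0.6,0,0,0,0,0,2.5,0.6,0,0,0,0,0,2.5,0.6,0,0,0,0,0,1.5,0.6,0,0,0,0,0,0,0.6,0,0,0,0,0,0,0.6])

```text
time_s: 28.6
position: [0.5323, -0.197, 0.1786]
tcp_rot: [[-0.969, -0.246, 0.0], [-0.246, 0.969, -0.0], [-0.0, -0.0, -1.0]]
force: [-0.9, 0.7, -0.4]
opening: 0.803
```

```bash
python3 p.py 17; python3 - <<'E'
from h import *
cv2.imwrite('pics/side17b.png',cv2.resize(cv2.imread('pics/side17.png'),(800,600)))
E
```

```text
28.75 [ 0.5317 -0.1966  0.1772] [-0.2455  0.9694  0.0019] [-0.0098  0.9435 -0.4281] 0.8012399027375889
```

View pics/p17.png

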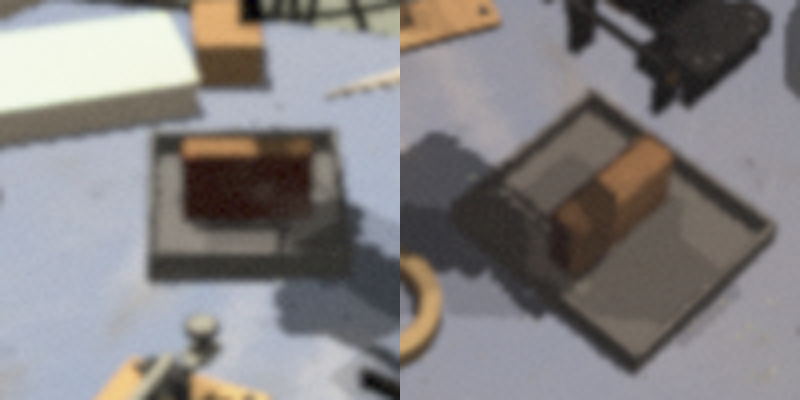

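View pics/side17b.png

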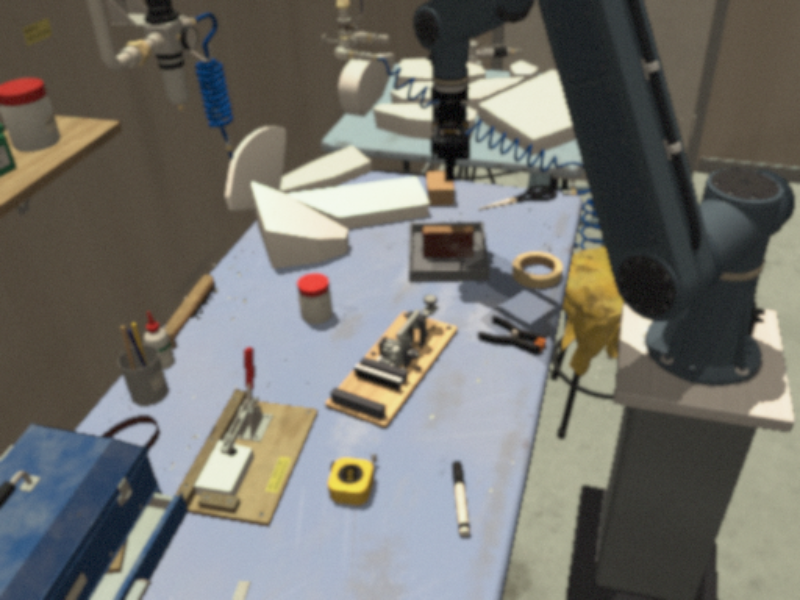

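View pics/wrist17.png

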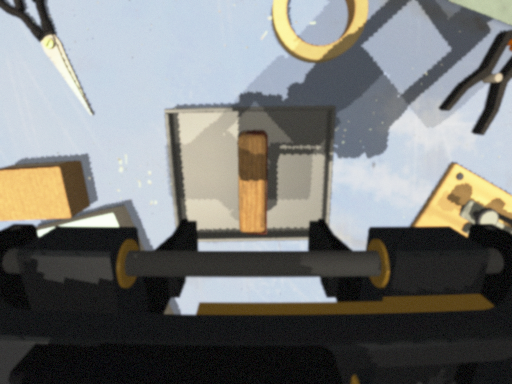

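The block stands on its long edge in the tray, clear of the walls (wrist view (238–268, 131–233)). The bystanders are where they were and the arm is clear.

```bash
python3 -c "
from rig import *
print(hand_in())"
```

```text
the job is handed in; nothing more can be done
None
```

The sanding block is standing on its long edge in the middle of the grey tray, and I handed the job in at about 29 s of the 61 s limit.

- **Pressing the lever:** I pressed the screw head with the closed fingers about 6 mm past first touch. The force readings stayed at or below about 8.4 N.
- **Waiting for the jaw:** I held the pawl lifted until two pictures in a row showed the jaw at rest. The pictures gave 24–27 mm of travel, against the 26.7 mm expected.
- **Moving the block:** I then gripped it across its 30 mm, lifted it out and carried it to the tray. It touched the tray floor at the predicted height with about 5–6 N. While I closed the grip, the block pushed sideways on the fixed jaw with up to about 6 N, under the 18 N limit.
- **Last pictures:** The block is upright and clear of the tray walls. The marker, tape measure and jar look unmoved. The arm is about 16 cm up and touching nothing.

**What disagreed:** The finger ends turned out to be about 20–25 mm above the reported tool point. First touch on the screw head came at a reported height of 54 mm, while the pictures put the head's top at about 79 mm. I set the grip height from touch and pictures rather than from the stated tool point.

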